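# Reload the petal curing rack and dial in its timer

## Robot

A 7-joint arm with a two-finger parallel gripper is mounted at the origin on the work surface. World frame = base frame: x ahead of the robot, y to its left, z up, the work surface at z = 0. Lengths are in m, angles in rad, forces in N, time in s.
With the tool pointing down it reaches from about 0.425 to 1.025 m from the base axis. Payload 3.6 kg.
Tool frame: the origin (TCP) lies at the centre of the arm's flange, where the gripper is bolted on; the fingertips stand 173 mm ahead of it and the grasp point (between the pads) lies 155 mm ahead of it; z points along the fingers, y is the line along which they close (so a half turn about z gives the same grasp; the last joint's range is limited). The gripper opens to 85 mm and grips with 20 to 120 N. Pads are 22 mm wide; open, the fingers measure 114 mm over their backs; the gripper's body (76 mm by 85 mm) begins 54 mm behind the grasp point. The pads swing forward as they close: fully open they stand 13 mm farther back than shut.
Start: joints at [-1.405, 0.591, 0.048, 1.609, -0.033, 0.943, -0.034], TCP at [0.186, 0.701, 0.405] pointing down, gripper open.
Joint ranges: [-2.69, 2.69], [-0.47, 2.24], [-1.27, 1.36], [0.19, 2.51], [-1.53, 4.68], [0.08, 2.07], [-3.09, 3.09]. Speed limits (rad/s): [2.57, 2.57, 3.14, 3.14, 3.14, 3.14, 3.14].

## Interface

Orientations are given as a 3x3 rotation matrix whose columns are the frame's x, y, z axes.
In Python, from plant import r gives the robot as it stands.
- The arm moves only by the tool play_rows, never from a script. Its argument "deltas" is a list of rows, each an object of numbers: "x", "y", "z": the shift along the tool's x, y, z each as a share of 0.2 m, from -1 to 1; "turn": the turn about the tool's z as a share of 45 degrees, from -1 to 1; "grip": the closure in counts, from 0 (fully open) to 255 (shut). A call has 1 to 8 rows; each row is the pose to reach, as a shift and turn from the pose commanded when the call began, along the tool's axes at that moment; what a row does not reach only later rows make up. A row lasts 1/10 s, in which the tool goes at most 50 mm and 8.59 degrees, less where a joint would pass 70% of its speed; a pose out of reach is approached as far as the arm can. A call with a number of a shift or a turn outside -1 to 1 is refused whole. A call with a gripper value outside its range is refused whole. The fingers move at their own pace and stop on an object; "newtons" is the grip in N (left out, the last holds). Time passes only in rows, so rows that repeat a pose let the fingers close. It gives the time, the measured TCP pose, the force, the opening and the grip force at its end, in the units of the state.
- r.read_state(): the state, without advancing time (a new reading comes with each control period).
- r.grab_frame(name): name is "scene" or "top" or "wrist"; returns a dict with "pixels" (420x560x3 uint8, blue, green, red), "z_map" (420x560 float32, m along the optical axis (not along the pixel's ray), 0 where there is no reading), "K" (3x3 intrinsics, pixels), "pose" (4x4, takes a point from camera to world coordinates); the wrist camera has in their place "mount" (4x4, takes a point from camera to tool coordinates, whose origin is the TCP and whose axes are the flange's). Camera axes: x right, y down, z forward; pixel columns grow to the right and rows downward; lengths in m; the calibration is good to about 2 mm. A picture is of the moment at which its call begins: read the wrist's pose just before it.
- r.job_done(): hands the job in; it is judged then, once.
The state is a dict: "clock": time; "joints": joint angles; "joint_velocities": joint speeds; "joint_torque": joint torques, N m; "position": TCP position; "ee_rot": TCP orientation; "contact_force": force on the tool from outside, world axes, zero at the start; "torque": the same for the moment, N m; "grip_width": finger opening in m; "finger_force": force on a finger pad.
Only numpy, scipy, OpenCV 4.12 (cv2) and the standard library are available. Lean on these libraries where they do the work, as an engineer would, in place of code of your own. Each camera call takes 0.05 s, during which the arm holds its last target. There are 200 camera calls.

## Task

Take the grey petal out of the curing rack and stand it upright well on the green mat, stand every cream petal upright in the rack, one to a slot and fully home, and roll the timer's two thumbwheels so that they read 27 (2 on the tens wheel, 7 on the ones wheel, each number squarely on top). Only when that is done and the time is set, press the green start button all the way and let it come back up. Leave the bottle, the tub and the drill where they are.

Things in the scene. Friction and masses are not known exactly. Their poses are not given: they have to be found in the camera images.
- petal0: cream resin petal, 66 mm tall, about 70 g, standing on its sprue block (26 mm along x, 36 mm along y, 18 mm high). Above the block a flat leaf, 12 mm thick along x, 32 mm wide along y, straight-sided to 50 mm height, then pointed. Origin at the centre of the block's underside, z up. May be absent
- petal1: cream resin petal, 66 mm tall, about 70 g, standing on its sprue block (26 mm along x, 36 mm along y, 18 mm high). Above the block a flat leaf, 12 mm thick along x, 32 mm wide along y, straight-sided to 50 mm height, then pointed. Origin at the centre of the block's underside, z up. May be absent
- petal2: cream resin petal, 66 mm tall, about 70 g, standing on its sprue block (26 mm along x, 36 mm along y, 18 mm high). Above the block a flat leaf, 12 mm thick along x, 32 mm wide along y, straight-sided to 50 mm height, then pointed. Origin at the centre of the block's underside, z up. May be absent
- petal3: cream resin petal, 66 mm tall, about 70 g, standing on its sprue block (26 mm along x, 36 mm along y, 18 mm high). Above the block a flat leaf, 12 mm thick along x, 32 mm wide along y, straight-sided to 50 mm height, then pointed. Origin at the centre of the block's underside, z up. May be absent
- petal4: cream resin petal, 66 mm tall, about 70 g, standing on its sprue block (26 mm along x, 36 mm along y, 18 mm high). Above the block a flat leaf, 12 mm thick along x, 32 mm wide along y, straight-sided to 50 mm height, then pointed. Origin at the centre of the block's underside, z up. May be absent
- cured: grey painted petal, of the same size and shape as the cream ones, left in the middle slot of the rack (slot2); origin and axes as theirs
- mat: fixed green mat on the bench, 90 mm along x, 80 mm along y, 3 mm thick; origin at the centre of its underside, on the bench
- rack: fixed dark wooden curing rack, 60 mm along x, 290 mm along y, 30 mm high, with five rectangular slots in a row along y (56 mm apart). On its +x side, 71 to 95 mm from the row of slots, runs a lamp bar 42 mm high. Origin at the centre of the block's underside on the bench
- slot0 (a point): centre of the mouth of a slot, at the rack's top face, axes as the rack's. The slot is 30 mm along x, 40 mm along y, 18 mm deep, so that a petal's block sinks flush with the top (petal origin 18 mm below this point); slightly chamfered mouth; either way round fits
- slot1 (a point): centre of the mouth of a slot, at the rack's top face, axes as the rack's. The slot is 30 mm along x, 40 mm along y, 18 mm deep, so that a petal's block sinks flush with the top (petal origin 18 mm below this point); slightly chamfered mouth; either way round fits
- slot2 (a point): centre of the mouth of a slot, at the rack's top face, axes as the rack's. The slot is 30 mm along x, 40 mm along y, 18 mm deep, so that a petal's block sinks flush with the top (petal origin 18 mm below this point); slightly chamfered mouth; either way round fits
- slot3 (a point): centre of the mouth of a slot, at the rack's top face, axes as the rack's. The slot is 30 mm along x, 40 mm along y, 18 mm deep, so that a petal's block sinks flush with the top (petal origin 18 mm below this point); slightly chamfered mouth; either way round fits
- slot4 (a point): centre of the mouth of a slot, at the rack's top face, axes as the rack's. The slot is 30 mm along x, 40 mm along y, 18 mm deep, so that a petal's block sinks flush with the top (petal origin 18 mm below this point); slightly chamfered mouth; either way round fits
- timer: fixed grey timer box, 170 mm along x, 130 mm along y, 45 mm high; green start button near its -x end, two thumbwheels side by side near its +x end. Origin at the centre of the underside
- tens (a joint): rad; number on top = value / 0.6283; grows when the wheel's top is rolled towards the timer's +x (away from the button). Stays where left; turns with about 0.6 N at the rim (press on top with some 4 N and drag). No clicks; end stops just past 0 and 9. This is the tens wheel, on the timer's +y side, between blue bars
- ones (a joint): rad; number on top = value / 0.6283; grows when the wheel's top is rolled towards the timer's +x (away from the button). Stays where left; turns with about 0.6 N at the rim (press on top with some 4 N and drag). No clicks; end stops just past 0 and 9. This is the ones wheel, on the timer's -y side, between yellow bars
- tens_top (a point): highest point of the tens wheel, 64 mm above the bench, 19 mm above the housing, axes as the timer's. Wheel 72 mm across, 26 mm wide, axle along y 36 mm below; smooth rim with ten facets numbered by black pips: 0 plain red, 5 on yellow, others on white. The facet on top, in line with the small red tab, is the number set
- ones_top (a point): highest point of the ones wheel, 64 mm above the bench, 19 mm above the housing, axes as the timer's. Wheel 72 mm across, 26 mm wide, axle along y 36 mm below; smooth rim with ten facets numbered by black pips: 0 plain red, 5 on yellow, others on white. The facet on top, in line with the small red tab, is the number set
- start (a joint): green start button of the timer, value in m: 0 released, 0.006 fully pressed; spring return, 4 N; registers at 0.004
- start_top (a point): centre of the top of the green start button, 28 mm across, which is pressed downwards
- bottle: brown glass bottle, 58 mm across, 190 mm tall, bystander; origin at its underside
- tub: white plastic tub with blue lid, 84 mm across, 95 mm tall, bystander; origin at its underside
- drill: green and black cordless drill standing on its battery, about 200 mm tall and 220 mm long, bystander; origin at its underside
Things that resemble listed ones, but are neither listed nor needed, are in the scene too. What is shaped like the petal0 but orange is not meant. Leave any red look-alike of the petal3 alone.

How it is judged:
On the way, in this order (a step that is already met when the one before it is completed fails the run):
1. the grey petal stands on the mat, all cream ones fully home in the rack, and the wheels read 27 (z of petal0 in the frame of rack between 0.009 and 0.0155 m and x of petal0 in the frame of rack between -0.006 and 0.006 m and y of petal0 in the frame of rack between -0.13 and 0.13 m and angle between each of petal0, petal1, petal2, petal3, petal4, cured's own z axis and vertical below 0.12 rad and linear speed of each of petal0, petal1, petal2, petal3, petal4, cured below 0.02 m/s and z of petal1 in the frame of rack between 0.009 and 0.0155 m and x of petal1 in the frame of rack between -0.006 and 0.006 m and y of petal1 in the frame of rack between -0.13 and 0.13 m and z of petal2 in the frame of rack between 0.009 and 0.0155 m and x of petal2 in the frame of rack between -0.006 and 0.006 m and y of petal2 in the frame of rack between -0.13 and 0.13 m and z of petal3 in the frame of rack between 0.009 and 0.0155 m and x of petal3 in the frame of rack between -0.006 and 0.006 m and y of petal3 in the frame of rack between -0.13 and 0.13 m and z of petal4 in the frame of rack between 0.009 and 0.0155 m and x of petal4 in the frame of rack between -0.006 and 0.006 m and y of petal4 in the frame of rack between -0.13 and 0.13 m and z of cured in the frame of mat between 0.001 and 0.006 m and x of cured in the frame of mat between -0.036 and 0.036 m and y of cured in the frame of mat between -0.031 and 0.031 m and value of joint tens between 1.06664 and 1.44664 rad and value of joint ones between 4.20824 and 4.58824 rad), for 0.2 s.
2. the start button is pressed (value of joint start above 0.004 m), for 0.05 s.
At the end, for the whole second after the job is handed in: Grey petal on the mat (centre 9 mm inside its edges), cream ones in slots within 3.5 mm of the floor; all at rest, tilt under 0.12 rad; tens wheel within 0.19 rad of 2 (1.257), ones wheel within 0.19 rad of 7 (4.398); button pressed (4 mm) after all that and up again (under 2 mm) (all of step 1 and value of joint start below 0.002 m); the robot touches nothing.
It fails at once if the bottle is moved more than 30 mm (distance of bottle from where it was at the start of the episode above 0.03 m).
It fails at once if the tub is moved more than 30 mm (distance of tub from where it was at the start of the episode above 0.03 m).
It fails at once if the drill is moved more than 30 mm (distance of drill from where it was at the start of the episode above 0.03 m).
Of petal0, petal1, petal2, petal3, petal4 only 3 to 5 are there at a start; the rules pass over those that are not, and their reading is None.
At some moment in a run one of petal0, petal1, petal2, petal3, petal4, cured may be knocked a few centimetres aside while the robot is not near it.
It also fails if it takes over 210 s, if anything falls off the work surface, if the arm or the gripper's body presses on something with over 40 N, if the wrist force passes 120 N, or if a joint passes its speed limit or range.

## Working session

There is one attempt and no reset: what is moved stays moved. The work goes in short steps, Python scripts to look and compute and a tool call to move; the robot and the scene stay as the last step left them, time stands still between calls to the robot, and variables do not carry over. Pictures are saved under pics/ and viewed, at most 14 in all, crops included, and the job is handed in when it is done.

Besides the shell and the picture viewer there is one more tool, called after "Emit:" by a JSON object that holds its "api" and its "payload", one argument or row to a line. play_rows: Moves the arm, as the interface text tells. Shift numbers are shares of 0.2 m and turn numbers shares of 45 degrees, none past 1 either way. Its arguments: {"type":"object","properties":{"deltas":{"type":"array","items":{"type":"object","properties":{"x":{"type":"number"},"y":{"type":"number"},"z":{"type":"number"},"turn":{"type":"number"},"grip":{"type":"number"}}}},"newtons":{"type":"number"}},"required":["deltas"]}

```bash
mkdir -p pics; ls; cat > h.py <<'E'
import numpy as np, cv2
from plant import r
def grab(n):
    s=r.read_state(); f=r.grab_frame(n)
    if n=='wrist':
        T=np.eye(4); T[:3,:3]=np.array(s['ee_rot']); T[:3,3]=s['position']
        f['pose']=T@np.array(f['mount'])
    return f
def cloud(f):
    K=np.array(f['K']);z=f['z_map'];v,u=np.indices(z.shape)
    P=np.stack([(u-K[0,2])*z/K[0,0],(v-K[1,2])*z/K[1,1],z],-1)
    T=np.array(f['pose']);W=P@T[:3,:3].T+T[:3,3]; W[z<=0]=np.nan
    return W
def ray(f,u,v,h):
    K=np.array(f['K']);T=np.array(f['pose']);d=T[:3,:3]@np.array([(u-K[0,2])/K[0,0],(v-K[1,2])/K[1,1],1])
    return T[:3,3]+d*(h-T[2,3])/d[2]
E
cat > a.py <<'E'
from h import *
for n in ['scene','top']:
    f=grab(n);cv2.imwrite(f'pics/{n}0.png',f['pixels']);np.savez(f'{n}0.npz',**f)
    W=cloud(f);print(n,np.round(f['pose'],3).tolist(),np.nanmin(W,(0,1)),np.nanmax(W,(0,1)))
s=r.read_state();print(s)
E
python3 a.py
```

```text
pics
scene [[-0.134, 0.76, -0.636, 1.309], [0.991, 0.092, -0.099, 0.078], [-0.017, -0.644, -0.765, 0.934], [0.0, 0.0, 0.0, 1.0]] [-2.05371524 -2.31900601 -0.77518705] [1.02351201 1.31815781 0.40542572]
top [[-0.023, -0.983, 0.18, 0.344], [-1.0, 0.022, -0.006, -0.014], [0.002, -0.18, -0.984, 1.387], [0.0, 0.0, 0.0, 1.0]] [-0.2619787  -1.63113301 -0.78004771] [1.92353772 1.423938   0.34245059]
{'clock': 0.1, 'joints': array([-1.40450578,  0.59203257,  0.04830479,  1.60968422, -0.03335562,
        0.94271268, -0.0337162 ]), 'joint_velocities': array([-0.00014401, -0.00332286,  0.0021768 , -0.00120221, -0.0013325 ,
       -0.00153222,  0.00038563]), 'joint_torque': array([ 4.31811597e-03, -5.49991393e+01,  1.55344930e+00, -1.98824608e+01,
        9.78710479e-03,  3.80353609e-03, -3.85086821e-06]), 'position': array([0.18610135, 0.70030227, 0.40365481]), 'ee_rot': array([[-9.66451842e-01,  2.56847484e-01, -4.54389712e-04],
       [ 2.56847877e-01,  9.66449816e-01, -1.98007492e-03],
       [-6.94324079e-05, -2.03035608e-03, -9.99997936e-01]]), 'contact_force': array([-0.58768308,  0.32157069,  0.00781547]), 'torque': array([ 0.00929106, -0.06488388,  0.0427523 ]), 'finger_force': 0.0, 'grip_width': 0.085757108638128}
```

View pics/scene0.png

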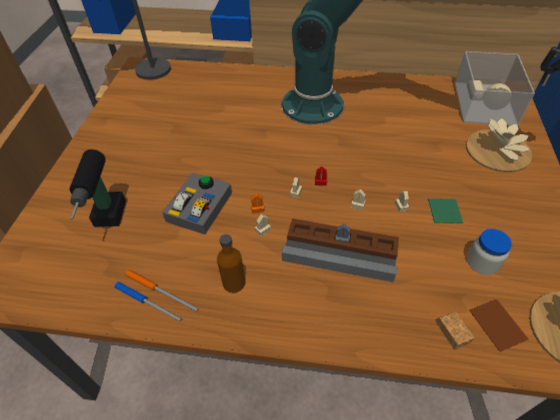

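View pics/top0.png

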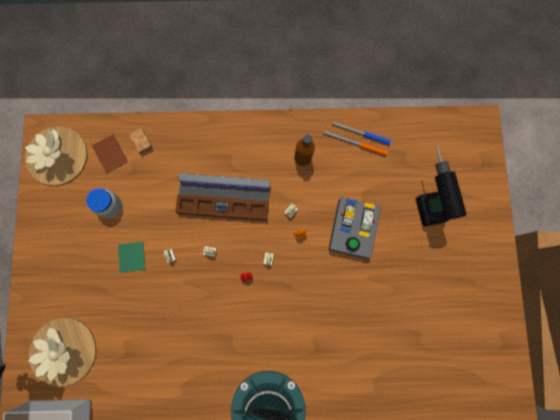

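Top view: cream petals at (170,256), (209,252), (268,259), (291,211). Orange at (300,233) and red at (246,277) are decoys. The grey petal is in the rack at (222,207), the mat at (131,257), and the timer at (355,228) with its button at (353,243). The cream pieces on the round boards belong to ornaments.

```bash
cat > b.py <<'E'
from h import *
for n in ['top','scene']:
    f=dict(np.load(f'{n}0.npz'));W=cloud(f);im=f['pixels'];hsv=cv2.cvtColor(im,cv2.COLOR_BGR2HSV)
    print(n,np.round(f['K'],1).tolist())
    reg=(W[...,0]>.35)&(W[...,0]<1.0)&(abs(W[...,1])<.6)
    M={'cream':(hsv[...,1]<75)&(hsv[...,2]>120),'green':(abs(hsv[...,0].astype(int)-78)<14)&(hsv[...,1]>120)&(hsv[...,2]>50)}
    M['high']=W[...,2]>.015
    for k,m in M.items():
        nn,l,st,c=cv2.connectedComponentsWithStats((m&reg).astype(np.uint8))
        for i in range(1,nn):
            if st[i,4]<12: continue
            p=W[l==i];(cx,cy),(w,h),a=cv2.minAreaRect((p[:,:2]*1000).astype(np.float32))
            print(k,c[i].round(),st[i,4],'mean',p.mean(0).round(3),'zmax',np.nanmax(p[:,2]).round(3),'rect',round(cx),round(cy),round(w),round(h),round(a))
E
python3 b.py
```

```text
top [[437.6, 0.0, 270.4], [0.0, 437.6, 211.1], [0.0, 0.0, 1.0]]
cream [350. 128.] 58 mean [ 0.872 -0.291  0.008] zmax 0.02 rect 870 -292 117 22 73
cream [341. 137.] 65 mean [ 0.839 -0.261  0.009] zmax 0.017 rect 841 -262 125 14 69
cream [439. 154.] 26 mean [ 0.724 -0.511  0.174] zmax 0.178 rect 724 -511 39 7 9
cream [225. 180.] 535 mean [0.696 0.121 0.04 ] zmax 0.051 rect 699 123 287 35 84
cream [109. 193.] 37 mean [0.656 0.479 0.056] zmax 0.077 rect 664 491 91 16 52
cream [291. 210.] 78 mean [ 0.593 -0.085  0.038] zmax 0.067 rect 595 -84 27 33 44
cream [350. 208.] 29 mean [ 0.593 -0.269  0.053] zmax 0.06 rect 594 -269 26 13 81
cream [368. 219.] 174 mean [ 0.555 -0.32   0.057] zmax 0.07 rect 555 -323 36 61 69
cream [348. 220.] 47 mean [ 0.554 -0.259  0.058] zmax 0.066 rect 554 -262 30 18 86
cream [209. 251.] 82 mean [0.47  0.17  0.039] zmax 0.07 rect 472 171 34 23 80
cream [170. 255.] 74 mean [0.46  0.291 0.035] zmax 0.065 rect 461 291 35 22 4
cream [268. 259.] 87 mean [ 0.443 -0.011  0.037] zmax 0.068 rect 443 -11 24 35 78
green [353. 243.] 74 mean [ 0.481 -0.27   0.065] zmax 0.072 
[... 4133 characters left out ...]
0.111  0.037] zmax 0.066 rect 527 -112 25 34 10
high [262. 224.] 179 mean [ 0.604 -0.084  0.037] zmax 0.066 rect 600 -84 28 36 47
high [344. 238.] 1963 mean [0.62  0.136 0.029] zmax 0.078 rect 614 134 290 66 84
high [490. 250.] 1387 mean [0.647 0.491 0.071] zmax 0.099 rect 636 498 79 80 13
high [230. 265.] 1090 mean [ 0.791 -0.124  0.108] zmax 0.193 rect 782 -127 47 57 30
high [339. 262.] 1514 mean [0.703 0.128 0.035] zmax 0.048 rect 698 125 289 27 84
high [140. 279.] 151 mean [ 0.801 -0.364  0.017] zmax 0.022 rect 801 -364 90 16 68
high [129. 291.] 152 mean [ 0.838 -0.378  0.017] zmax 0.024 rect 838 -379 92 15 70
high [456. 329.] 688 mean [0.845 0.398 0.027] zmax 0.034 rect 842 399 70 48 28
```

```bash
cat >> h.py <<'E'
def plan(goals,start=None):
    """goals: list of (x,y,z,yaw_deg of tool y or None). Prints one call per goal (split if >0.2 m)."""
    s=r.read_state()
    if start is None:
        R=np.array(s['ee_rot']);p=np.array(s['position'],float);yaw=np.degrees(np.arctan2(R[1,1],R[0,1]))
    else: p=np.array(start[:3],float);yaw=start[3]
    print('now',p.round(4),round(yaw,2))
    for g in goals:
        gp=np.array(g[:3],float);gy=yaw if g[3] is None else g[3]
        t=(yaw-gy+90)%180-90      # turn about down axis: positive lowers yaw; half turn free
        n=max(1,int(np.ceil(max(np.abs(gp-p).max()/.19,np.linalg.norm((gp-p)[:2])/.19,abs(t)/44))))
        for k in range(n):
            d=(gp-p)/(n-k);dt=t/n
            a=np.radians(yaw);y=np.array([np.cos(a),np.sin(a),0]);z=np.array([0,0,-1.]);x=np.cross(y,z)
            rows=max(np.linalg.norm(d)/.05,abs(dt)/8.5)
            print('->',gp.round(4),round(gy,1),' x %.4f y %.4f z %.4f turn %.4f rows>=%.1f'%(d@x/.2,d@y/.2,d@z/.2,dt/45,rows))
            p=p+d;yaw-=dt
E
python3 - <<'E'
from h import *
f=grab('wrist');print(np.round(f['mount'],3).tolist(),np.round(f['K'],1).tolist())
plan([(.53,.2,.405,-6)])
E
```

```text
[[-0.001, -0.957, -0.29, 0.074], [1.0, -0.001, 0.0, 0.0], [-0.001, -0.29, 0.957, 0.031], [0.0, 0.0, 0.0, 1.0]] [[326.6, 0.0, 284.6], [0.0, 326.6, 211.3], [0.0, 0.0, 1.0]]
now [0.1861 0.7003 0.4038] 75.12
-> [0.53  0.2   0.405] -6  x -0.5760 y -0.4941 z -0.0015 turn 0.4507 rows>=3.0
-> [0.53  0.2   0.405] -6  x -0.7116 y -0.2638 z -0.0015 turn 0.4507 rows>=3.0
-> [0.53  0.2   0.405] -6  x -0.7589 y -0.0008 z -0.0015 turn 0.4507 rows>=3.0
-> [0.53  0.2   0.405] -6  x -0.7121 y 0.2623 z -0.0015 turn 0.4507 rows>=3.0
```

Emit:
{"api": "play_rows", "payload": {
  "deltas": [
    {"x": -0.576, "y": -0.494, "turn": 0.45},
    {"x": -0.576, "y": -0.494, "turn": 0.45},
    {"x": -0.576, "y": -0.494, "turn": 0.45},
    {"x": -0.576, "y": -0.494, "turn": 0.45}
  ]
}}

```text
schema error: expected keys x, y, z, turn, grip
```

Emit:
{"api": "play_rows", "payload": {
  "deltas": [
    {"x": -0.71, "y": -0.264, "turn": 0.45},
    {"x": -0.71, "y": -0.264, "turn": 0.45},
    {"x": -0.71, "y": -0.264, "turn": 0.45},
    {"x": -0.71, "y": -0.264, "turn": 0.45}
  ]
}}

```text
schema error: expected keys x, y, z, turn, grip
```

Emit:
{"api": "play_rows", "payload": {
  "deltas": [
    {"x": -0.76, "y": 0, "turn": 0.45},
    {"x": -0.76, "y": 0, "turn": 0.45},
    {"x": -0.76, "y": 0, "turn": 0.45},
    {"x": -0.76, "y": 0, "turn": 0.45}
  ]
}}

```text
schema error: expected keys x, y, z, turn, grip
```

Emit:
{"api": "play_rows", "payload": {
  "deltas": [
    {"x": -0.71, "y": 0.26, "turn": 0.45},
    {"x": -0.71, "y": 0.26, "turn": 0.45},
    {"x": -0.71, "y": 0.26, "turn": 0.45},
    {"x": -0.71, "y": 0.26, "turn": 0.45},
    {"x": -0.71, "y": 0.26, "turn": 0.45},
    {"x": -0.71, "y": 0.26, "turn": 0.45}
  ]
}}

```text
schema error: expected keys x, y, z, turn, grip
```

Emit:
{"api": "play_rows", "payload": {
  "deltas": [
    {"x": -0.576, "y": -0.494, "z": 0, "turn": 0.45, "grip": 0},
    {"x": -0.576, "y": -0.494, "z": 0, "turn": 0.45, "grip": 0},
    {"x": -0.576, "y": -0.494, "z": 0, "turn": 0.45, "grip": 0},
    {"x": -0.576, "y": -0.494, "z": 0, "turn": 0.45, "grip": 0}
  ]
}}

```text
clock: 0.55
position: [0.2785, 0.5685, 0.4044]
ee_rot: [[-0.811, 0.585, 0.003], [0.585, 0.811, -0.007], [-0.007, -0.004, -1.0]]
contact_force: [1.0, -0.1, 0.2]
grip_width: 0.0855
finger_force: 0.0
```

Emit:
{"api": "play_rows", "payload": {
  "deltas": [
    {"x": -0.71, "y": -0.264, "z": 0, "turn": 0.45, "grip": 0},
    {"x": -0.71, "y": -0.264, "z": 0, "turn": 0.45, "grip": 0},
    {"x": -0.71, "y": -0.264, "z": 0, "turn": 0.45, "grip": 0},
    {"x": -0.71, "y": -0.264, "z": 0, "turn": 0.45, "grip": 0}
  ]
}}

```text
clock: 0.95
position: [0.3628, 0.4435, 0.4048]
ee_rot: [[-0.558, 0.83, 0.002], [0.83, 0.558, -0.005], [-0.006, -0.001, -1.0]]
contact_force: [-0.0, 0.4, -0.1]
grip_width: 0.0857
finger_force: 0.0
```

Emit:
{"api": "play_rows", "payload": {
  "deltas": [
    {"x": -0.76, "y": 0, "z": 0, "turn": 0.45, "grip": 0},
    {"x": -0.76, "y": 0, "z": 0, "turn": 0.45, "grip": 0},
    {"x": -0.76, "y": 0, "z": 0, "turn": 0.45, "grip": 0},
    {"x": -0.76, "y": 0, "z": 0, "turn": 0.45, "grip": 0}
  ]
}}

```text
clock: 1.35
position: [0.4482, 0.319, 0.4052]
ee_rot: [[-0.236, 0.972, 0.003], [0.972, 0.236, -0.003], [-0.004, 0.002, -1.0]]
contact_force: [-0.5, 0.5, 0.5]
grip_width: 0.0856
finger_force: 0.0
```

Emit:
{"api": "play_rows", "payload": {
  "deltas": [
    {"x": -0.71, "y": 0.26, "z": 0, "turn": 0.45, "grip": 0},
    {"x": -0.71, "y": 0.26, "z": 0, "turn": 0.45, "grip": 0},
    {"x": -0.71, "y": 0.26, "z": 0, "turn": 0.45, "grip": 0},
    {"x": -0.71, "y": 0.26, "z": 0, "turn": 0.45, "grip": 0},
    {"x": -0.71, "y": 0.26, "z": 0, "turn": 0.45, "grip": 0},
    {"x": -0.71, "y": 0.26, "z": 0, "turn": 0.45, "grip": 0}
  ]
}}

```text
clock: 1.95
position: [0.5292, 0.2028, 0.4043]
ee_rot: [[0.1, 0.995, -0.001], [0.995, -0.1, 0.001], [0.001, -0.001, -1.0]]
contact_force: [-0.4, 0.3, -0.1]
grip_width: 0.0857
finger_force: 0.0
```

```bash
cat > b2.py <<'E'
from h import *
import sys
f=grab('wrist');n=sys.argv[1];cv2.imwrite(f'pics/{n}.png',f['pixels']);np.savez(n+'.npz',**f)
s=r.read_state();print(s['clock'],s['position'].round(4),s['ee_rot'].round(3).tolist())
W=cloud(f);im=f['pixels'];hsv=cv2.cvtColor(im,cv2.COLOR_BGR2HSV)
for nm,lo,hi in [('blk',.008,.09)]:
    m=((W[...,2]>lo)&(W[...,2]<hi)).astype(np.uint8)
    nn,l,st,c=cv2.connectedComponentsWithStats(m)
    for i in range(1,nn):
        if st[i,4]<80: continue
        p=W[l==i];(cx,cy),(w,h),a=cv2.minAreaRect((p[:,:2]*1000).astype(np.float32))
        t=p[p[:,2]>np.nanmax(p[:,2])-.03]
        print(c[i].round(),st[i,4],np.median(im[l==i],0),'zmax',np.nanmax(p[:,2]).round(3),'rect',round(cx,1),round(cy,1),round(w),round(h),round(a,1),'top',t.mean(0).round(4))
E
python3 b2.py w1
```

```text
2.0 [0.529  0.2031 0.4043] [[0.099, 0.995, -0.001], [0.995, -0.099, 0.001], [0.001, -0.001, -1.0]]
[211.  98.] 1058 [200. 237. 248.] zmax 0.066 rect 462.9 298.9 36 26 20.3 top [0.4651 0.2985 0.056 ]
[395. 205.] 25465 [ 75.  91. 139.] zmax 0.078 rect 645.0 130.3 290 125 84.1 top [0.6114 0.1381 0.0659]
[239. 213.] 856 [137. 171. 193.] zmax 0.067 rect 473.4 174.3 36 26 77.0 top [0.4752 0.1778 0.0554]
[192. 310.] 443 [ 21.  30. 179.] zmax 0.063 rect 398.3 61.4 16 36 4.6 top [0.3987 0.054  0.048 ]
[237. 351.] 900 [118. 146. 161.] zmax 0.058 rect 446.0 -8.9 26 36 76.4 top [ 0.4465 -0.0043  0.0434]
[358. 377.] 215 [157. 195. 215.] zmax 0.019 rect 603.7 -75.8 12 37 62.7 top [ 0.6005 -0.0738  0.015 ]
[477. 409.] 489 [19. 53. 92.] zmax 0.063 rect 749.5 -124.1 39 10 75.0 top [ 0.7513 -0.1149  0.0452]
```

View pics/w1.png

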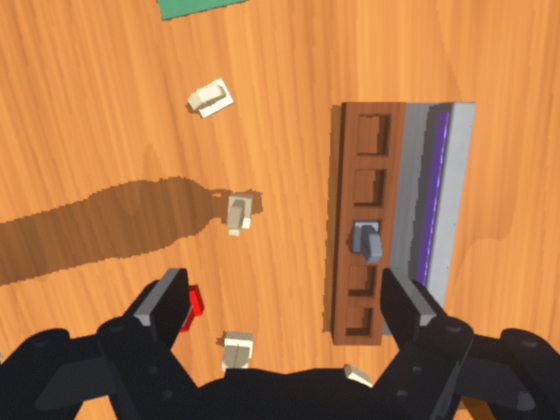

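```bash
python3 - <<'E'
from h import *
plan([(.6127,.1336,.30,-5.9),(.6127,.1336,.207,None),(.6127,.1336,.30,None),(.462,.4215,.30,None),(.462,.4215,.2,None)])
E
```

```text
now [0.529  0.2031 0.4043] -5.66
-> [0.6127 0.1336 0.3   ] -5.9  x -0.3047 y 0.4509 z 0.5217 turn 0.0054 rows>=3.0
-> [0.6127 0.1336 0.207 ] -5.9  x 0.0000 y 0.0000 z 0.4650 turn 0.0000 rows>=1.9
-> [0.6127 0.1336 0.3   ] -5.9  x 0.0000 y 0.0000 z -0.4650 turn 0.0000 rows>=1.9
-> [0.462  0.4215 0.3   ] -5.9  x 0.6772 y -0.4487 z 0.0000 turn 0.0000 rows>=3.2
-> [0.462  0.4215 0.3   ] -5.9  x 0.6772 y -0.4487 z 0.0000 turn 0.0000 rows>=3.2
-> [0.462  0.4215 0.2   ] -5.9  x 0.0000 y 0.0000 z 0.5000 turn 0.0000 rows>=2.0
```

Emit:
{"api": "play_rows", "payload": {
  "deltas": [
    {"x": -0.305, "y": 0.451, "z": 0.52, "turn": 0.005, "grip": 0},
    {"x": -0.305, "y": 0.451, "z": 0.52, "turn": 0.005, "grip": 0},
    {"x": -0.305, "y": 0.451, "z": 0.52, "turn": 0.005, "grip": 0},
    {"x": -0.305, "y": 0.451, "z": 0.52, "turn": 0.005, "grip": 0},
    {"x": -0.305, "y": 0.451, "z": 0.52, "turn": 0.005, "grip": 0},
    {"x": -0.305, "y": 0.451, "z": 0.52, "turn": 0.005, "grip": 0}
  ]
}}

```text
clock: 2.6
position: [0.6127, 0.1334, 0.3012]
ee_rot: [[0.103, 0.995, -0.0], [0.995, -0.103, 0.002], [0.002, -0.0, -1.0]]
contact_force: [0.4, 0.1, 0.2]
grip_width: 0.0853
finger_force: 0.0
```

Emit:
{"api": "play_rows", "payload": {
  "deltas": [
    {"x": 0, "y": 0, "z": 0.2, "turn": 0, "grip": 0},
    {"x": 0, "y": 0, "z": 0.4, "turn": 0, "grip": 0},
    {"x": 0, "y": 0, "z": 0.465, "turn": 0, "grip": 0},
    {"x": 0, "y": 0, "z": 0.465, "turn": 0, "grip": 0},
    {"x": 0, "y": 0, "z": 0.465, "turn": 0, "grip": 255},
    {"x": 0, "y": 0, "z": 0.465, "turn": 0, "grip": 255},
    {"x": 0, "y": 0, "z": 0.465, "turn": 0, "grip": 255},
    {"x": 0, "y": 0, "z": 0.465, "turn": 0, "grip": 255}
  ],
  "newtons": 40
}}

```text
clock: 3.4
position: [0.6138, 0.1311, 0.2089]
ee_rot: [[0.106, 0.994, 0.002], [0.994, -0.106, 0.001], [0.001, 0.002, -1.0]]
contact_force: [0.3, 0.1, 0.4]
grip_width: 0.0281
finger_force: 0.0
```

Emit:
{"api": "play_rows", "payload": {
  "deltas": [
    {"x": 0, "y": 0, "z": 0, "turn": 0, "grip": 255},
    {"x": 0, "y": 0, "z": 0, "turn": 0, "grip": 255},
    {"x": 0, "y": 0, "z": 0, "turn": 0, "grip": 255}
  ]
}}

```text
clock: 3.7
position: [0.6135, 0.131, 0.2083]
ee_rot: [[0.106, 0.994, 0.0], [0.994, -0.106, 0.0], [0.0, 0.0, -1.0]]
contact_force: [-1.0, 0.2, 6.1]
grip_width: 0.0115
finger_force: 43.9
```

Emit:
{"api": "play_rows", "payload": {
  "deltas": [
    {"x": 0, "y": 0, "z": -0.2, "turn": 0, "grip": 255},
    {"x": 0, "y": 0, "z": -0.465, "turn": 0, "grip": 255},
    {"x": 0, "y": 0, "z": -0.465, "turn": 0, "grip": 255}
  ]
}}

```text
clock: 4.0
position: [0.6159, 0.1307, 0.3061]
ee_rot: [[0.107, 0.994, 0.011], [0.994, -0.107, 0.002], [0.003, 0.01, -1.0]]
contact_force: [0.9, 0.2, -1.2]
grip_width: 0.0112
finger_force: 43.2
```

Emit:
{"api": "play_rows", "payload": {
  "deltas": [
    {"x": 0.15, "y": -0.1, "z": 0, "turn": 0, "grip": 255},
    {"x": 0.35, "y": -0.235, "z": 0, "turn": 0, "grip": 255},
    {"x": 0.56, "y": -0.37, "z": 0, "turn": 0, "grip": 255},
    {"x": 0.677, "y": -0.45, "z": 0, "turn": 0, "grip": 255},
    {"x": 0.677, "y": -0.45, "z": 0, "turn": 0, "grip": 255}
  ]
}}

```text
clock: 4.5
position: [0.5348, 0.2814, 0.2992]
ee_rot: [[0.097, 0.995, -0.004], [0.995, -0.097, 0.002], [0.002, -0.004, -1.0]]
contact_force: [0.9, 0.7, -0.8]
grip_width: 0.0117
finger_force: 43.2
```

Emit:
{"api": "play_rows", "payload": {
  "deltas": [
    {"x": 0.15, "y": -0.1, "z": 0, "turn": 0, "grip": 255},
    {"x": 0.35, "y": -0.235, "z": 0, "turn": 0, "grip": 255},
    {"x": 0.56, "y": -0.37, "z": 0, "turn": 0, "grip": 255},
    {"x": 0.677, "y": -0.45, "z": 0, "turn": 0, "grip": 255},
    {"x": 0.677, "y": -0.45, "z": 0, "turn": 0, "grip": 255},
    {"x": 0.677, "y": -0.45, "z": 0, "turn": 0, "grip": 255}
  ]
}}

```text
clock: 5.1
position: [0.463, 0.4193, 0.3]
ee_rot: [[0.105, 0.994, -0.0], [0.994, -0.105, -0.001], [-0.001, 0.0, -1.0]]
contact_force: [1.2, -0.6, -0.5]
grip_width: 0.0119
finger_force: 43.1
```

Emit:
{"api": "play_rows", "payload": {
  "deltas": [
    {"x": 0, "y": 0, "z": 0.2, "turn": 0, "grip": 255},
    {"x": 0, "y": 0, "z": 0.4, "turn": 0, "grip": 255},
    {"x": 0, "y": 0, "z": 0.5, "turn": 0, "grip": 255},
    {"x": 0, "y": 0, "z": 0.5, "turn": 0, "grip": 255},
    {"x": 0, "y": 0, "z": 0.5, "turn": 0, "grip": 255},
    {"x": 0, "y": 0, "z": 0.5, "turn": 0, "grip": 255}
  ]
}}

```text
clock: 5.7
position: [0.4645, 0.4177, 0.201]
ee_rot: [[0.109, 0.994, 0.001], [0.994, -0.109, -0.001], [-0.001, 0.001, -1.0]]
contact_force: [-0.2, -0.3, -0.6]
grip_width: 0.012
finger_force: 44.4
```

Emit:
{"api": "play_rows", "payload": {
  "deltas": [
    {"x": 0, "y": 0, "z": 0, "turn": 0, "grip": 0},
    {"x": 0, "y": 0, "z": 0, "turn": 0, "grip": 0},
    {"x": 0, "y": 0, "z": 0, "turn": 0, "grip": 0},
    {"x": 0, "y": 0, "z": 0, "turn": 0, "grip": 0},
    {"x": 0, "y": 0, "z": 0, "turn": 0, "grip": 0}
  ]
}}

```text
clock: 6.2
position: [0.4631, 0.4196, 0.2008]
ee_rot: [[0.106, 0.994, 0.0], [0.994, -0.106, 0.0], [0.0, 0.0, -1.0]]
contact_force: [-0.3, -0.2, 0.4]
grip_width: 0.0828
finger_force: 0.0
```

Emit:
{"api": "play_rows", "payload": {
  "deltas": [
    {"x": 0, "y": 0, "z": -0.2, "turn": 0, "grip": 0},
    {"x": 0, "y": 0, "z": -0.45, "turn": 0, "grip": 0},
    {"x": 0, "y": 0, "z": -0.5, "turn": 0, "grip": 0},
    {"x": 0, "y": 0, "z": -0.5, "turn": 0, "grip": 0}
  ]
}}

```text
clock: 6.6
position: [0.4639, 0.42, 0.303]
ee_rot: [[0.106, 0.994, 0.004], [0.994, -0.106, 0.004], [0.004, 0.003, -1.0]]
contact_force: [0.7, -0.0, 0.2]
grip_width: 0.0851
finger_force: 0.0
```

```bash
python3 b2.py w2; python3 - <<'E'
from h import *
plan([(.4629,.2989,.27,-69.7),(.4629,.2989,.196,None)])
E
```

```text
6.65 [0.463  0.4196 0.3012] [[0.106, 0.994, 0.001], [0.994, -0.106, 0.001], [0.001, 0.001, -1.0]]
[488.  78.] 10154 [106. 113. 117.] zmax 0.09 rect 609.3 496.5 45 83 11.0 top [0.5997 0.5002 0.0733]
[284. 210.] 1682 [111. 108. 101.] zmax 0.07 rect 464.8 421.6 36 26 83.7 top [0.4652 0.4255 0.0599]
[297. 343.] 2059 [105. 131. 148.] zmax 0.066 rect 462.2 299.6 37 27 19.4 top [0.4631 0.3036 0.0503]
[489. 333.] 136 [27.  42.  70.5] zmax 0.019 rect 642.0 276.6 2 27 83.2 top [0.6425 0.2765 0.0119]
[550. 338.] 308 [68. 68. 71.] zmax 0.028 rect 696.6 266.3 11 26 84.9 top [0.698  0.2678 0.0149]
[473. 410.] 697 [ 43.  69. 116.] zmax 0.032 rect 625.6 199.4 32 54 8.4 top [0.6264 0.1969 0.0217]
now [0.463  0.4196 0.3012] -6.08
-> [0.4629 0.2989 0.27  ] -69.7  x -0.3001 y 0.0317 z 0.0779 turn 0.7068 rows>=3.7
-> [0.4629 0.2989 0.27  ] -69.7  x -0.2384 y 0.1851 z 0.0779 turn 0.7068 rows>=3.7
-> [0.4629 0.2989 0.196 ] -69.7  x 0.0000 y 0.0000 z 0.3700 turn 0.0000 rows>=1.5
```

Emit:
{"api": "play_rows", "payload": {
  "deltas": [
    {"x": -0.15, "y": 0.01, "z": 0, "turn": 0.19, "grip": 0},
    {"x": -0.3, "y": 0.03, "z": 0.08, "turn": 0.38, "grip": 0},
    {"x": -0.3, "y": 0.03, "z": 0.08, "turn": 0.57, "grip": 0},
    {"x": -0.3, "y": 0.03, "z": 0.08, "turn": 0.707, "grip": 0}
  ]
}}

```text
clock: 7.05
position: [0.4618, 0.3571, 0.2822]
ee_rot: [[0.621, 0.784, -0.004], [0.784, -0.621, -0.004], [-0.006, -0.001, -1.0]]
contact_force: [0.6, 0.8, 0.1]
grip_width: 0.0852
finger_force: 0.0
```

Emit:
{"api": "play_rows", "payload": {
  "deltas": [
    {"x": -0.238, "y": 0.185, "z": 0.08, "turn": 0.19, "grip": 0},
    {"x": -0.238, "y": 0.185, "z": 0.08, "turn": 0.38, "grip": 0},
    {"x": -0.238, "y": 0.185, "z": 0.08, "turn": 0.57, "grip": 0},
    {"x": -0.238, "y": 0.185, "z": 0.08, "turn": 0.707, "grip": 0},
    {"x": -0.238, "y": 0.185, "z": 0.08, "turn": 0.707, "grip": 0},
    {"x": -0.238, "y": 0.185, "z": 0.08, "turn": 0.707, "grip": 0}
  ]
}}

```text
clock: 7.65
position: [0.4621, 0.2988, 0.2674]
ee_rot: [[0.937, 0.349, -0.002], [0.349, -0.937, -0.002], [-0.003, 0.001, -1.0]]
contact_force: [-0.6, 0.2, -0.3]
grip_width: 0.0856
finger_force: 0.0
```

Emit:
{"api": "play_rows", "payload": {
  "deltas": [
    {"x": 0, "y": 0, "z": 0.2, "turn": 0, "grip": 0},
    {"x": 0, "y": 0, "z": 0.37, "turn": 0, "grip": 0},
    {"x": 0, "y": 0, "z": 0.37, "turn": 0, "grip": 0},
    {"x": 0, "y": 0, "z": 0.37, "turn": 0, "grip": 0}
  ]
}}

```text
clock: 8.05
position: [0.4627, 0.2985, 0.1945]
ee_rot: [[0.938, 0.347, -0.001], [0.347, -0.938, -0.001], [-0.002, 0.0, -1.0]]
contact_force: [0.1, -0.5, 0.2]
grip_width: 0.0853
finger_force: 0.0
```

```bash
python3 b2.py w3; python3 - <<'E'
from h import *
plan([(.4629,.2989,.196,-70)])
E
```

```text
8.1 [0.4632 0.2987 0.1954] [[0.938, 0.346, 0.001], [0.346, -0.938, 0.0], [0.001, 0.0, -1.0]]
[522.  22.] 3808 [20. 32. 53.] zmax 0.033 rect 598.0 246.6 58 9 84.0 top [0.5952 0.2492 0.0207]
[ 38. 183.] 6259 [84. 77. 72.] zmax 0.056 rect 465.1 420.4 36 27 83.6 top [0.4672 0.4095 0.0394]
[284. 278.] 5062 [167. 209. 227.] zmax 0.066 rect 463.1 299.0 37 26 20.5 top [0.4698 0.3014 0.0558]
[116. 338.] 8697 [33. 31. 31.] zmax 0.09 rect 444.0 351.1 28 38 19.6 top [0.4499 0.3517 0.082 ]
[467. 333.] 11681 [37. 40. 49.] zmax 0.09 rect 481.5 211.3 114 34 86.8 top [0.4874 0.2499 0.082 ]
now [0.4632 0.2987 0.1954] -69.73
-> [0.4629 0.2989 0.196 ] -70  x -0.0009 y -0.0016 z -0.0029 turn 0.0061 rows>=0.0
```

Emit:
{"api": "play_rows", "payload": {
  "deltas": [
    {"x": 0, "y": 0, "z": 0, "turn": 0, "grip": 255},
    {"x": 0, "y": 0, "z": 0, "turn": 0, "grip": 255},
    {"x": 0, "y": 0, "z": 0, "turn": 0, "grip": 255},
    {"x": 0, "y": 0, "z": 0, "turn": 0, "grip": 255},
    {"x": 0, "y": 0, "z": 0, "turn": 0, "grip": 255},
    {"x": 0, "y": 0, "z": 0, "turn": 0, "grip": 255},
    {"x": 0, "y": 0, "z": 0, "turn": 0, "grip": 255}
  ]
}}

```text
clock: 8.8
position: [0.4628, 0.2989, 0.195]
ee_rot: [[0.938, 0.346, -0.0], [0.346, -0.938, 0.001], [0.0, -0.0, -1.0]]
contact_force: [-1.4, 0.0, 4.4]
grip_width: 0.0118
finger_force: 42.3
```

Emit:
{"api": "play_rows", "payload": {
  "deltas": [
    {"x": 0, "y": 0, "z": -0.2, "turn": 0, "grip": 255},
    {"x": 0, "y": 0, "z": -0.35, "turn": 0, "grip": 255},
    {"x": 0, "y": 0, "z": -0.35, "turn": 0, "grip": 255},
    {"x": 0, "y": 0, "z": -0.35, "turn": 0, "grip": 255}
  ]
}}

```text
clock: 9.2
position: [0.4625, 0.299, 0.2648]
ee_rot: [[0.938, 0.347, 0.0], [0.347, -0.938, 0.0], [0.001, -0.0, -1.0]]
contact_force: [-0.5, -0.3, -1.5]
grip_width: 0.0115
finger_force: 41.8
```

```bash
python3 b2.py w4; python3 - <<'E'
from h import *
plan([(.6242,.2450,.265,-5.9)])
E
```

```text
9.25 [0.4622 0.2989 0.2641] [[0.938, 0.347, -0.001], [0.347, -0.938, -0.0], [-0.001, -0.0, -1.0]]
[492.  47.] 14055 [ 45.  74. 127.] zmax 0.032 rect 615.2 212.0 135 50 84.2 top [0.6086 0.2228 0.0228]
[101. 162.] 4138 [101.  95.  89.] zmax 0.07 rect 465.1 420.8 37 27 83.3 top [0.4671 0.4172 0.0567]
[285. 238.] 1253 [178. 220. 235.] zmax 0.09 rect 474.7 303.9 11 26 20.2 top [0.4771 0.3047 0.0844]
[457. 272.] 2646 [157. 199. 222.] zmax 0.066 rect 473.4 174.3 37 26 76.9 top [0.476  0.1819 0.0539]
[531. 380.] 565 [ 16.  25. 159.] zmax 0.028 rect 402.0 62.3 9 37 2.3 top [0.4039 0.0603 0.0154]
now [0.4622 0.2989 0.2641] -69.71
-> [0.6242 0.245  0.265 ] -5.9  x 0.3332 y 0.2669 z -0.0023 turn -0.7090 rows>=3.8
-> [0.6242 0.245  0.265 ] -5.9  x 0.1418 y 0.4027 z -0.0023 turn -0.7090 rows>=3.8
```

Emit:
{"api": "play_rows", "payload": {
  "deltas": [
    {"x": 0.12, "y": 0.1, "z": 0, "turn": -0.18, "grip": 255},
    {"x": 0.333, "y": 0.267, "z": 0, "turn": -0.36, "grip": 255},
    {"x": 0.333, "y": 0.267, "z": 0, "turn": -0.54, "grip": 255},
    {"x": 0.333, "y": 0.267, "z": 0, "turn": -0.709, "grip": 255}
  ]
}}

```text
clock: 9.65
position: [0.5453, 0.2701, 0.2633]
ee_rot: [[0.611, 0.791, -0.0], [0.791, -0.611, -0.002], [-0.001, 0.001, -1.0]]
contact_force: [0.0, -0.2, -1.5]
grip_width: 0.0112
finger_force: 41.7
```

Emit:
{"api": "play_rows", "payload": {
  "deltas": [
    {"x": 0.142, "y": 0.403, "z": 0, "turn": -0.18, "grip": 255},
    {"x": 0.142, "y": 0.403, "z": 0, "turn": -0.36, "grip": 255},
    {"x": 0.142, "y": 0.403, "z": 0, "turn": -0.54, "grip": 255},
    {"x": 0.142, "y": 0.403, "z": 0, "turn": -0.709, "grip": 255},
    {"x": 0.142, "y": 0.403, "z": 0, "turn": -0.709, "grip": 255},
    {"x": 0.142, "y": 0.403, "z": 0, "turn": -0.709, "grip": 255},
    {"x": 0.142, "y": 0.403, "z": 0, "turn": -0.709, "grip": 255}
  ]
}}

```text
clock: 10.35
position: [0.6242, 0.245, 0.2639]
ee_rot: [[0.105, 0.994, -0.001], [0.994, -0.105, -0.0], [-0.001, -0.001, -1.0]]
contact_force: [0.4, -0.3, -0.8]
grip_width: 0.0117
finger_force: 41.7
```

```bash
python3 b2.py w5; python3 - <<'E'
from h import *
f=dict(np.load('w5.npz'));W=cloud(f)
a=np.radians(-5.9);ex=np.array([np.cos(a),np.sin(a)]);ey=np.array([-ex[1],ex[0]])
q=W[...,:2]-[.6127,.1336];X=q@ex;Y=q@ey
m=(W[...,2]>.02)&(W[...,2]<.05)&(abs(X)<.05)
for k in range(-2,3):   # slot holes: z between .008 and .016
    h=(W[...,2]<.02)&(W[...,2]>.005)&(abs(X)<.02)&(abs(Y-.056*k)<.028)
    if h.sum()>30: print('slot',k,h.sum(),np.percentile(X[h],[1,99]).round(4),np.percentile(Y[h],[1,99]).round(4))
t=m&(W[...,2]>.026)&(W[...,2]<.034)
print(np.nanpercentile(X[t],[.5,99.5]),np.nanpercentile(Y[t],[.5,99.5]))
plan([(.6242,.2450,.265,-5.9),(.6242,.2450,.208,None)])
E
```

```text
10.4 [0.6243 0.2451 0.2641] [[0.104, 0.995, -0.001], [0.995, -0.104, -0.0], [-0.001, -0.001, -1.0]]
[349. 230.] 21128 [117. 114. 133.] zmax 0.09 rect 654.4 220.7 110 125 84.1 top [0.6257 0.2604 0.083 ]
[ 92. 334.] 2673 [127. 158. 175.] zmax 0.066 rect 474.3 176.1 33 27 77.2 top [0.4774 0.1829 0.0509]
[285. 356.] 1311 [ 52.  84. 142.] zmax 0.031 rect 612.3 136.9 49 33 87.3 top [0.6119 0.1317 0.0152]
[406. 362.] 194 [185. 183. 179.] zmax 0.043 rect 700.2 139.7 6 25 41.6 top [0.6996 0.1405 0.0419]
slot 0 1071 [-0.0148  0.0152] [-0.02    0.0075]
slot 2 1095 [-0.0147  0.0152] [0.1103 0.1283]
[-0.02955197  0.03009999] [0.00119839 0.14548322]
now [0.6243 0.2451 0.2641] -5.98
-> [0.6242 0.245  0.265 ] -5.9  x -0.0007 y -0.0004 z -0.0045 turn -0.0018 rows>=0.0
-> [0.6242 0.245  0.208 ] -5.9  x 0.0000 y 0.0000 z 0.2850 turn 0.0000 rows>=1.1
```

View pics/w5.png

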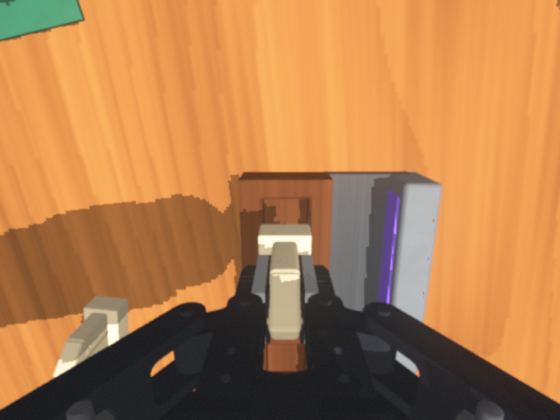

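Emit:
{"api": "play_rows", "payload": {
  "deltas": [
    {"x": 0, "y": 0, "z": 0.1, "turn": 0, "grip": 255},
    {"x": 0, "y": 0, "z": 0.15, "turn": 0, "grip": 255},
    {"x": 0, "y": 0, "z": 0.2, "turn": 0, "grip": 255},
    {"x": 0, "y": 0, "z": 0.25, "turn": 0, "grip": 255},
    {"x": 0, "y": 0, "z": 0.28, "turn": 0, "grip": 255},
    {"x": 0, "y": 0, "z": 0.28, "turn": 0, "grip": 255},
    {"x": 0, "y": 0, "z": 0.28, "turn": 0, "grip": 255}
  ]
}}

```text
clock: 11.1
position: [0.6249, 0.2448, 0.2088]
ee_rot: [[0.104, 0.995, 0.0], [0.995, -0.104, 0.0], [0.0, 0.0, -1.0]]
contact_force: [-0.0, -0.6, -1.4]
grip_width: 0.0115
finger_force: 41.8
```

Emit:
{"api": "play_rows", "payload": {
  "deltas": [
    {"x": 0, "y": 0, "z": 0, "turn": 0, "grip": 0},
    {"x": 0, "y": 0, "z": 0, "turn": 0, "grip": 0},
    {"x": 0, "y": 0, "z": 0, "turn": 0, "grip": 0},
    {"x": 0, "y": 0, "z": 0, "turn": 0, "grip": 0}
  ]
}}

```text
clock: 11.5
position: [0.6248, 0.2448, 0.209]
ee_rot: [[0.103, 0.995, 0.0], [0.995, -0.103, 0.0], [0.0, 0.0, -1.0]]
contact_force: [-0.1, 0.4, -0.2]
grip_width: 0.069
finger_force: 0.0
```

Emit:
{"api": "play_rows", "payload": {
  "deltas": [
    {"x": 0, "y": 0, "z": -0.2, "turn": 0, "grip": 0},
    {"x": 0, "y": 0, "z": -0.3, "turn": 0, "grip": 0},
    {"x": 0, "y": 0, "z": -0.3, "turn": 0, "grip": 0},
    {"x": 0, "y": 0, "z": -0.3, "turn": 0, "grip": 0}
  ]
}}

```text
clock: 11.9
position: [0.6247, 0.2449, 0.2691]
ee_rot: [[0.103, 0.995, 0.001], [0.995, -0.103, 0.0], [0.001, 0.0, -1.0]]
contact_force: [-0.7, -0.7, -0.6]
grip_width: 0.0853
finger_force: 0.0
```

```bash
python3 b2.py w6; python3 - <<'E'
from h import *
plan([(.4737,.1745,.268,-13),(.4737,.1745,.195,None),(.4737,.1745,.265,None),(.6185,.1893,.265,-5.9)])
E
```

```text
11.95 [0.6243 0.2449 0.2682] [[0.103, 0.995, -0.001], [0.995, -0.103, -0.0], [-0.0, -0.001, -1.0]]
[327. 265.] 33231 [ 81.  93. 129.] zmax 0.078 rect 650.5 183.4 185 125 84.1 top [0.6251 0.2501 0.0684]
[ 98. 315.] 1130 [106. 131. 144.] zmax 0.052 rect 476.4 186.3 12 27 77.2 top [0.4781 0.1885 0.037 ]
now [0.6243 0.2449 0.2682] -5.92
-> [0.4737 0.1745 0.268 ] -13  x -0.4276 y -0.7126 z 0.0012 turn 0.1573 rows>=3.3
-> [0.4737 0.1745 0.195 ] -13.0  x 0.0000 y 0.0000 z 0.3650 turn 0.0000 rows>=1.5
-> [0.4737 0.1745 0.265 ] -13.0  x 0.0000 y 0.0000 z -0.3500 turn 0.0000 rows>=1.4
-> [0.6185 0.1893 0.265 ] -5.9  x 0.2350 y 0.6888 z 0.0000 turn -0.1578 rows>=2.9
```

Emit:
{"api": "play_rows", "payload": {
  "deltas": [
    {"x": -0.1, "y": -0.17, "z": 0, "turn": 0.04, "grip": 0},
    {"x": -0.22, "y": -0.36, "z": 0, "turn": 0.08, "grip": 0},
    {"x": -0.34, "y": -0.56, "z": 0, "turn": 0.12, "grip": 0},
    {"x": -0.428, "y": -0.713, "z": 0, "turn": 0.157, "grip": 0},
    {"x": -0.428, "y": -0.713, "z": 0, "turn": 0.157, "grip": 0},
    {"x": -0.428, "y": -0.713, "z": 0, "turn": 0.157, "grip": 0},
    {"x": -0.428, "y": -0.713, "z": 0, "turn": 0.157, "grip": 0}
  ]
}}

```text
clock: 12.65
position: [0.4752, 0.175, 0.2684]
ee_rot: [[0.224, 0.975, 0.001], [0.975, -0.224, 0.0], [0.0, 0.001, -1.0]]
contact_force: [-0.1, -0.2, 0.9]
grip_width: 0.0856
finger_force: 0.0
```

Emit:
{"api": "play_rows", "payload": {
  "deltas": [
    {"x": 0, "y": 0, "z": 0.18, "turn": 0, "grip": 0},
    {"x": 0, "y": 0, "z": 0.33, "turn": 0, "grip": 0},
    {"x": 0, "y": 0, "z": 0.365, "turn": 0, "grip": 0},
    {"x": 0, "y": 0, "z": 0.365, "turn": 0, "grip": 0}
  ]
}}

```text
clock: 13.05
position: [0.4748, 0.1746, 0.1946]
ee_rot: [[0.225, 0.974, -0.001], [0.974, -0.225, -0.0], [-0.001, -0.001, -1.0]]
contact_force: [-0.3, -1.2, -0.6]
grip_width: 0.0853
finger_force: 0.0
```

```bash
python3 b2.py w7; python3 - <<'E'
from h import *
plan([(.4737,.1745,.195,-13),(.4737,.1745,.265,None),(.6185,.1893,.265,-5.9)])
E
```

```text
13.1 [0.4749 0.1746 0.1956] [[0.225, 0.974, 0.0], [0.974, -0.225, -0.0], [-0.0, 0.0, -1.0]]
[507. 234.] 26208 [26. 35. 56.] zmax 0.09 rect 561.5 152.9 95 223 5.8 top [0.5291 0.1684 0.082 ]
[282. 280.] 5032 [126. 156. 173.] zmax 0.067 rect 473.4 173.9 37 26 77.0 top [0.4752 0.1812 0.0558]
[116. 338.] 8627 [27. 26. 27.] zmax 0.09 rect 422.4 187.9 27 41 78.5 top [0.4234 0.1931 0.082 ]
now [0.4749 0.1746 0.1956] -13.0
-> [0.4737 0.1745 0.195 ] -13  x -0.0016 y -0.0058 z 0.0028 turn -0.0001 rows>=0.0
-> [0.4737 0.1745 0.265 ] -13.0  x 0.0000 y 0.0000 z -0.3500 turn 0.0000 rows>=1.4
-> [0.6185 0.1893 0.265 ] -5.9  x 0.2350 y 0.6888 z 0.0000 turn -0.1578 rows>=2.9
```

Emit:
{"api": "play_rows", "payload": {
  "deltas": [
    {"x": 0, "y": 0, "z": 0, "turn": 0, "grip": 255},
    {"x": 0, "y": 0, "z": 0, "turn": 0, "grip": 255},
    {"x": 0, "y": 0, "z": 0, "turn": 0, "grip": 255},
    {"x": 0, "y": 0, "z": 0, "turn": 0, "grip": 255},
    {"x": 0, "y": 0, "z": 0, "turn": 0, "grip": 255},
    {"x": 0, "y": 0, "z": 0, "turn": 0, "grip": 255},
    {"x": 0, "y": 0, "z": 0, "turn": 0, "grip": 255}
  ]
}}

```text
clock: 13.8
position: [0.4742, 0.1745, 0.196]
ee_rot: [[0.225, 0.974, 0.0], [0.974, -0.225, 0.0], [0.0, 0.0, -1.0]]
contact_force: [-0.5, -0.7, 5.4]
grip_width: 0.0113
finger_force: 43.1
```

Emit:
{"api": "play_rows", "payload": {
  "deltas": [
    {"x": 0, "y": 0, "z": -0.2, "turn": 0, "grip": 255},
    {"x": 0, "y": 0, "z": -0.35, "turn": 0, "grip": 255},
    {"x": 0, "y": 0, "z": -0.35, "turn": 0, "grip": 255}
  ]
}}

```text
clock: 14.1
position: [0.4752, 0.1746, 0.2684]
ee_rot: [[0.225, 0.974, 0.006], [0.974, -0.225, 0.002], [0.003, 0.005, -1.0]]
contact_force: [0.8, 1.0, -1.0]
grip_width: 0.0114
finger_force: 42.4
```

Emit:
{"api": "play_rows", "payload": {
  "deltas": [
    {"x": 0.05, "y": 0.15, "z": 0, "turn": -0.04, "grip": 255},
    {"x": 0.12, "y": 0.35, "z": 0, "turn": -0.08, "grip": 255},
    {"x": 0.19, "y": 0.55, "z": 0, "turn": -0.12, "grip": 255},
    {"x": 0.235, "y": 0.683, "z": 0, "turn": -0.157, "grip": 255},
    {"x": 0.235, "y": 0.683, "z": 0, "turn": -0.157, "grip": 255},
    {"x": 0.235, "y": 0.683, "z": 0, "turn": -0.157, "grip": 255},
    {"x": 0.235, "y": 0.683, "z": 0, "turn": -0.157, "grip": 255}
  ]
}}

```text
clock: 14.8
position: [0.616, 0.1893, 0.2645]
ee_rot: [[0.103, 0.995, -0.004], [0.995, -0.103, -0.001], [-0.001, -0.004, -1.0]]
contact_force: [-0.1, -0.3, -1.8]
grip_width: 0.0116
finger_force: 42.3
```

```bash
python3 - <<'E'
from h import *
s=r.read_state();print(s['grip_width'],s['finger_force'])
plan([(.6185,.1893,.265,-5.9),(.6185,.1893,.208,None)])
E
```

```text
0.011618573738802065 42.32583940029144
now [0.616  0.1893 0.2645] -5.94
-> [0.6185 0.1893 0.265 ] -5.9  x 0.0015 y 0.0122 z -0.0027 turn -0.0008 rows>=0.1
-> [0.6185 0.1893 0.208 ] -5.9  x 0.0000 y 0.0000 z 0.2850 turn 0.0000 rows>=1.1
```

Emit:
{"api": "play_rows", "payload": {
  "deltas": [
    {"x": 0, "y": 0, "z": 0, "turn": 0, "grip": 255},
    {"x": 0, "y": 0, "z": 0, "turn": 0, "grip": 255},
    {"x": 0, "y": 0, "z": 0, "turn": 0, "grip": 255}
  ]
}}

```text
clock: 15.1
position: [0.6172, 0.1896, 0.2658]
ee_rot: [[0.103, 0.995, -0.0], [0.995, -0.103, 0.0], [0.0, -0.0, -1.0]]
contact_force: [0.6, -0.6, -0.7]
grip_width: 0.0115
finger_force: 42.3
```

Emit:
{"api": "play_rows", "payload": {
  "deltas": [
    {"x": 0, "y": 0.006, "z": 0.1, "turn": 0, "grip": 255},
    {"x": 0, "y": 0.006, "z": 0.12, "turn": 0, "grip": 255},
    {"x": 0, "y": 0.006, "z": 0.16, "turn": 0, "grip": 255},
    {"x": 0, "y": 0.006, "z": 0.21, "turn": 0, "grip": 255},
    {"x": 0, "y": 0.006, "z": 0.26, "turn": 0, "grip": 255},
    {"x": 0, "y": 0.006, "z": 0.286, "turn": 0, "grip": 255},
    {"x": 0, "y": 0.006, "z": 0.286, "turn": 0, "grip": 255},
    {"x": 0, "y": 0.006, "z": 0.286, "turn": 0, "grip": 255}
  ]
}}

```text
clock: 15.9
position: [0.6191, 0.1893, 0.2083]
ee_rot: [[0.103, 0.995, 0.0], [0.995, -0.103, -0.0], [-0.0, 0.0, -1.0]]
contact_force: [-0.3, 0.2, -0.1]
grip_width: 0.0113
finger_force: 42.4
```

Emit:
{"api": "play_rows", "payload": {
  "deltas": [
    {"x": 0, "y": 0, "z": 0, "turn": 0, "grip": 0},
    {"x": 0, "y": 0, "z": 0, "turn": 0, "grip": 0},
    {"x": 0, "y": 0, "z": 0, "turn": 0, "grip": 0},
    {"x": 0, "y": 0, "z": 0, "turn": 0, "grip": 0}
  ]
}}

```text
clock: 16.3
position: [0.619, 0.1894, 0.2086]
ee_rot: [[0.103, 0.995, 0.0], [0.995, -0.103, 0.0], [0.0, 0.0, -1.0]]
contact_force: [0.7, -0.4, 0.1]
grip_width: 0.0688
finger_force: 0.0
```

Emit:
{"api": "play_rows", "payload": {
  "deltas": [
    {"x": 0, "y": 0, "z": -0.2, "turn": 0, "grip": 0},
    {"x": 0, "y": 0, "z": -0.4, "turn": 0, "grip": 0},
    {"x": 0, "y": 0, "z": -0.4, "turn": 0, "grip": 0},
    {"x": 0, "y": 0, "z": -0.4, "turn": 0, "grip": 0},
    {"x": 0, "y": 0, "z": -0.4, "turn": 0, "grip": 0}
  ]
}}

```text
clock: 16.8
position: [0.6183, 0.1894, 0.2877]
ee_rot: [[0.103, 0.995, -0.002], [0.995, -0.103, -0.0], [-0.0, -0.002, -1.0]]
contact_force: [0.3, -0.7, 0.4]
grip_width: 0.086
finger_force: 0.0
```

```bash
python3 b2.py w8; python3 - <<'E'
from h import *
plan([(.595,-.01,.4,44)])
E
```

```text
16.85 [0.6182 0.1894 0.2873] [[0.103, 0.995, -0.002], [0.995, -0.103, -0.001], [-0.001, -0.002, -1.0]]
[330. 220.] 47132 [116. 106. 148.] zmax 0.078 rect 646.8 146.8 258 125 84.1 top [0.6222 0.2215 0.0693]
now [0.6182 0.1894 0.2873] -5.91
-> [ 0.595 -0.01   0.4  ] 44  x -0.5019 y -0.0063 z -0.2818 turn -0.5546 rows>=2.9
-> [ 0.595 -0.01   0.4  ] 44  x -0.4524 y -0.2175 z -0.2818 turn -0.5546 rows>=2.9
```

```bash
python3 - <<'E'
from h import *
plan([(.446,-.009,.27,76.4),(.446,-.009,.195,None)])
E
```

```text
now [0.6182 0.1894 0.2873] -5.91
-> [ 0.446 -0.009  0.27 ] 76.4  x -0.5378 y -0.3771 z 0.0432 turn -0.9146 rows>=4.8
-> [ 0.446 -0.009  0.27 ] 76.4  x -0.1567 y -0.6378 z 0.0432 turn -0.9146 rows>=4.8
-> [ 0.446 -0.009  0.195] 76.4  x -0.0000 y -0.0000 z 0.3750 turn 0.0000 rows>=1.5
```

Emit:
{"api": "play_rows", "payload": {
  "deltas": [
    {"x": -0.1, "y": -0.08, "z": 0, "turn": -0.18, "grip": 0},
    {"x": -0.25, "y": -0.18, "z": 0, "turn": -0.36, "grip": 0},
    {"x": -0.4, "y": -0.28, "z": 0.04, "turn": -0.54, "grip": 0},
    {"x": -0.538, "y": -0.377, "z": 0.043, "turn": -0.72, "grip": 0},
    {"x": -0.538, "y": -0.377, "z": 0.043, "turn": -0.9, "grip": 0},
    {"x": -0.538, "y": -0.377, "z": 0.043, "turn": -0.915, "grip": 0}
  ]
}}

```text
clock: 17.45
position: [0.5318, 0.0888, 0.279]
ee_rot: [[-0.576, 0.818, -0.003], [0.818, 0.576, -0.0], [0.001, -0.002, -1.0]]
contact_force: [-0.6, 0.5, -0.0]
grip_width: 0.0856
finger_force: 0.0
```

Emit:
{"api": "play_rows", "payload": {
  "deltas": [
    {"x": -0.04, "y": -0.16, "z": 0, "turn": -0.18, "grip": 0},
    {"x": -0.08, "y": -0.35, "z": 0, "turn": -0.36, "grip": 0},
    {"x": -0.12, "y": -0.52, "z": 0.04, "turn": -0.54, "grip": 0},
    {"x": -0.157, "y": -0.638, "z": 0.043, "turn": -0.72, "grip": 0},
    {"x": -0.157, "y": -0.638, "z": 0.043, "turn": -0.9, "grip": 0},
    {"x": -0.157, "y": -0.638, "z": 0.043, "turn": -0.915, "grip": 0},
    {"x": -0.157, "y": -0.638, "z": 0.043, "turn": -0.915, "grip": 0},
    {"x": -0.157, "y": -0.638, "z": 0.043, "turn": -0.915, "grip": 0}
  ]
}}

```text
clock: 18.25
position: [0.4477, -0.0083, 0.2712]
ee_rot: [[-0.972, 0.236, 0.001], [0.236, 0.972, 0.0], [-0.001, 0.001, -1.0]]
contact_force: [0.0, 0.2, 0.1]
grip_width: 0.0853
finger_force: 0.0
```

```bash
python3 b2.py w9; python3 - <<'E'
from h import *
plan([(.446,-.009,.195,76.4)])
E
```

```text
18.3 [ 0.4475 -0.0083  0.2712] [[-0.972, 0.235, 0.001], [0.235, 0.972, 0.0], [-0.001, 0.0, -1.0]]
[369. 118.] 2626 [ 24.  39. 171.] zmax 0.067 rect 393.2 60.3 26 36 4.7 top [0.3926 0.0574 0.0566]
[281. 220.] 2121 [174. 218. 233.] zmax 0.066 rect 445.9 -9.9 26 36 77.7 top [ 0.4413 -0.0088  0.0566]
[ 27. 318.] 2888 [64. 62. 63.] zmax 0.047 rect 480.6 -225.4 50 37 77.6 top [ 0.4737 -0.2109  0.0347]
[189. 337.] 1119 [  0.  64. 136.] zmax 0.054 rect 520.0 -101.6 26 14 18.0 top [ 0.5176 -0.1004  0.0402]
[530. 331.] 958 [25. 40. 67.] zmax 0.031 rect 592.9 154.4 72 19 82.3 top [0.5867 0.1611 0.0171]
[360. 359.] 2341 [27. 42. 69.] zmax 0.032 rect 583.1 17.8 58 50 61.3 top [0.5769 0.0238 0.0215]
[473. 410.] 695 [ 65.  82. 108.] zmax 0.032 rect 656.9 106.6 65 32 20.2 top [0.6562 0.1099 0.0189]
[ 82. 413.] 127 [62. 61. 62.] zmax 0.022 rect 585.5 -228.0 2 21 74.1 top [ 0.5835 -0.2276  0.0133]
now [ 0.4475 -0.0083  0.2712] 76.39
-> [ 0.446 -0.009  0.195] 76.4  x 0.0065 y -0.0052 z 0.3811 turn -0.0003 rows>=1.5
```

Emit:
{"api": "play_rows", "payload": {
  "deltas": [
    {"x": 0.006, "y": -0.008, "z": 0.18, "turn": -0.018, "grip": 0},
    {"x": 0.006, "y": -0.008, "z": 0.34, "turn": -0.018, "grip": 0},
    {"x": 0.006, "y": -0.008, "z": 0.38, "turn": -0.018, "grip": 0},
    {"x": 0.006, "y": -0.008, "z": 0.38, "turn": -0.018, "grip": 0},
    {"x": 0.006, "y": -0.008, "z": 0.38, "turn": -0.018, "grip": 0}
  ]
}}

```text
clock: 18.8
position: [0.4456, -0.0101, 0.1959]
ee_rot: [[-0.975, 0.221, 0.001], [0.221, 0.975, -0.0], [-0.001, 0.0, -1.0]]
contact_force: [0.1, -0.9, -0.7]
grip_width: 0.0852
finger_force: 0.0
```

```bash
python3 b2.py w10
```

```text
18.85 [ 0.4456 -0.0102  0.1962] [[-0.975, 0.221, 0.002], [0.221, 0.975, 0.0], [-0.002, 0.0, -1.0]]
[428. 129.] 7490 [ 25.  39. 191.] zmax 0.067 rect 393.3 60.2 26 36 4.9 top [0.3921 0.0559 0.0558]
[285. 277.] 4951 [151. 188. 209.] zmax 0.066 rect 446.0 -10.0 26 37 77.3 top [ 0.4388 -0.0084  0.0558]
[121. 335.] 7779 [36. 34. 39.] zmax 0.09 rect 471.5 -88.3 37 124 61.5 top [ 0.4276 -0.0604  0.0816]
[447. 333.] 7595 [38. 43. 59.] zmax 0.09 rect 457.6 44.6 38 27 77.3 top [0.4511 0.0431 0.0815]
```

Emit:
{"api": "play_rows", "payload": {
  "deltas": [
    {"x": 0, "y": 0, "z": 0, "turn": 0, "grip": 255},
    {"x": 0, "y": 0, "z": 0, "turn": 0, "grip": 255},
    {"x": 0, "y": 0, "z": 0, "turn": 0, "grip": 255},
    {"x": 0, "y": 0, "z": 0, "turn": 0, "grip": 255},
    {"x": 0, "y": 0, "z": 0, "turn": 0, "grip": 255},
    {"x": 0, "y": 0, "z": 0, "turn": 0, "grip": 255},
    {"x": 0, "y": 0, "z": 0, "turn": 0, "grip": 255}
  ]
}}

```text
clock: 19.55
position: [0.4452, -0.0105, 0.1954]
ee_rot: [[-0.975, 0.221, 0.0], [0.221, 0.975, -0.0], [-0.0, 0.0, -1.0]]
contact_force: [0.3, 0.5, 4.7]
grip_width: 0.0113
finger_force: 43.5
```

Emit:
{"api": "play_rows", "payload": {
  "deltas": [
    {"x": 0, "y": 0, "z": -0.2, "turn": 0, "grip": 255},
    {"x": 0, "y": 0, "z": -0.35, "turn": 0, "grip": 255},
    {"x": 0, "y": 0, "z": -0.35, "turn": 0, "grip": 255}
  ]
}}

```text
clock: 19.85
position: [0.446, -0.0105, 0.2678]
ee_rot: [[-0.975, 0.221, 0.006], [0.221, 0.975, 0.0], [-0.005, 0.002, -1.0]]
contact_force: [-0.4, 0.7, -1.8]
grip_width: 0.0115
finger_force: 43.0
```

```bash
python3 - <<'E'
from h import *
plan([(.6127,.1336,.267,-5.9)])
E
```

```text
now [ 0.446  -0.0105  0.2678] 77.21
-> [0.6127 0.1336 0.267 ] -5.9  x -0.3265 y 0.4436 z 0.0019 turn 0.9234 rows>=4.9
-> [0.6127 0.1336 0.267 ] -5.9  x 0.0499 y 0.5486 z 0.0019 turn 0.9234 rows>=4.9
```

Emit:
{"api": "play_rows", "payload": {
  "deltas": [
    {"x": -0.07, "y": 0.1, "z": 0, "turn": 0.18, "grip": 255},
    {"x": -0.15, "y": 0.2, "z": 0, "turn": 0.36, "grip": 255},
    {"x": -0.23, "y": 0.31, "z": 0, "turn": 0.54, "grip": 255},
    {"x": -0.327, "y": 0.444, "z": 0, "turn": 0.72, "grip": 255},
    {"x": -0.327, "y": 0.444, "z": 0, "turn": 0.9, "grip": 255},
    {"x": -0.327, "y": 0.444, "z": 0, "turn": 0.923, "grip": 255}
  ]
}}

```text
clock: 20.45
position: [0.5288, 0.0628, 0.2642]
ee_rot: [[-0.584, 0.811, -0.001], [0.811, 0.584, -0.001], [0.0, -0.002, -1.0]]
contact_force: [-1.0, -0.5, -1.1]
grip_width: 0.0117
finger_force: 42.9
```

Emit:
{"api": "play_rows", "payload": {
  "deltas": [
    {"x": 0.01, "y": 0.11, "z": 0, "turn": 0.18, "grip": 255},
    {"x": 0.02, "y": 0.25, "z": 0, "turn": 0.36, "grip": 255},
    {"x": 0.03, "y": 0.4, "z": 0, "turn": 0.54, "grip": 255},
    {"x": 0.05, "y": 0.549, "z": 0, "turn": 0.72, "grip": 255},
    {"x": 0.05, "y": 0.549, "z": 0, "turn": 0.9, "grip": 255},
    {"x": 0.05, "y": 0.549, "z": 0, "turn": 0.923, "grip": 255},
    {"x": 0.05, "y": 0.549, "z": 0, "turn": 0.923, "grip": 255},
    {"x": 0.05, "y": 0.549, "z": 0, "turn": 0.923, "grip": 255}
  ]
}}

```text
clock: 21.25
position: [0.611, 0.1325, 0.2649]
ee_rot: [[0.101, 0.995, -0.002], [0.995, -0.101, -0.001], [-0.001, -0.002, -1.0]]
contact_force: [-0.3, -0.4, -0.5]
grip_width: 0.0115
finger_force: 42.9
```

Emit:
{"api": "play_rows", "payload": {
  "deltas": [
    {"x": 0, "y": 0, "z": 0, "turn": 0, "grip": 255},
    {"x": 0, "y": 0, "z": 0, "turn": 0, "grip": 255},
    {"x": 0, "y": 0, "z": 0, "turn": 0, "grip": 255}
  ]
}}

```text
clock: 21.55
position: [0.6119, 0.1335, 0.2655]
ee_rot: [[0.102, 0.995, 0.0], [0.995, -0.102, 0.0], [0.0, 0.0, -1.0]]
contact_force: [0.4, 0.4, -0.8]
grip_width: 0.0118
finger_force: 42.9
```

```bash
python3 - <<'E'
from h import *
plan([(.6127,.1336,.208,-5.9)])
E
```

```text
now [0.6119 0.1335 0.2655] -5.84
-> [0.6127 0.1336 0.208 ] -5.9  x 0.0011 y 0.0040 z 0.2873 turn 0.0013 rows>=1.1
```

Emit:
{"api": "play_rows", "payload": {
  "deltas": [
    {"x": 0, "y": 0.004, "z": 0.1, "turn": 0, "grip": 255},
    {"x": 0, "y": 0.004, "z": 0.12, "turn": 0, "grip": 255},
    {"x": 0, "y": 0.004, "z": 0.16, "turn": 0, "grip": 255},
    {"x": 0, "y": 0.004, "z": 0.21, "turn": 0, "grip": 255},
    {"x": 0, "y": 0.004, "z": 0.26, "turn": 0, "grip": 255},
    {"x": 0, "y": 0.004, "z": 0.287, "turn": 0, "grip": 255},
    {"x": 0, "y": 0.004, "z": 0.287, "turn": 0, "grip": 255},
    {"x": 0, "y": 0.004, "z": 0.287, "turn": 0, "grip": 255}
  ]
}}

```text
clock: 22.35
position: [0.6128, 0.1338, 0.2077]
ee_rot: [[0.102, 0.995, 0.0], [0.995, -0.102, -0.0], [-0.0, 0.0, -1.0]]
contact_force: [-1.3, 0.2, -0.9]
grip_width: 0.0115
finger_force: 43.0
```

Emit:
{"api": "play_rows", "payload": {
  "deltas": [
    {"x": 0, "y": 0, "z": 0, "turn": 0, "grip": 0},
    {"x": 0, "y": 0, "z": 0, "turn": 0, "grip": 0},
    {"x": 0, "y": 0, "z": 0, "turn": 0, "grip": 0},
    {"x": 0, "y": 0, "z": 0, "turn": 0, "grip": 0}
  ]
}}

```text
clock: 22.75
position: [0.6128, 0.1339, 0.208]
ee_rot: [[0.102, 0.995, 0.0], [0.995, -0.102, 0.0], [0.0, 0.0, -1.0]]
contact_force: [-0.3, -0.7, 0.5]
grip_width: 0.0694
finger_force: 0.0
```

Emit:
{"api": "play_rows", "payload": {
  "deltas": [
    {"x": 0, "y": 0, "z": -0.2, "turn": 0, "grip": 0},
    {"x": 0, "y": 0, "z": -0.4, "turn": 0, "grip": 0},
    {"x": 0, "y": 0, "z": -0.4, "turn": 0, "grip": 0},
    {"x": 0, "y": 0, "z": -0.4, "turn": 0, "grip": 0},
    {"x": 0, "y": 0, "z": -0.4, "turn": 0, "grip": 0}
  ]
}}

```text
clock: 23.25
position: [0.6121, 0.134, 0.287]
ee_rot: [[0.101, 0.995, -0.002], [0.995, -0.101, -0.0], [-0.0, -0.002, -1.0]]
contact_force: [0.1, -1.2, -0.3]
grip_width: 0.0856
finger_force: 0.0
```

```bash
python3 b2.py w11; python3 - <<'E'
from h import *
plan([(.596,-.086,.29,45)])
E
```

```text
23.3 [0.612  0.134  0.2866] [[0.101, 0.995, -0.003], [0.995, -0.101, -0.0], [-0.001, -0.003, -1.0]]
[334. 169.] 64957 [122. 113. 155.] zmax 0.079 rect 644.9 130.7 291 125 83.9 top [0.6197 0.198  0.0697]
[ 29. 323.] 2223 [ 17.  21. 161.] zmax 0.065 rect 393.5 61.3 28 36 4.6 top [0.3975 0.0682 0.0475]
now [0.612  0.134  0.2866] -5.82
-> [ 0.596 -0.086  0.29 ] 45  x -0.5511 y 0.0160 z -0.0084 turn -0.5647 rows>=3.0
-> [ 0.596 -0.086  0.29 ] 45  x -0.5047 y -0.2220 z -0.0084 turn -0.5647 rows>=3.0
```

Emit:
{"api": "play_rows", "payload": {
  "deltas": [
    {"x": -0.15, "y": 0, "z": 0, "turn": -0.18, "grip": 0},
    {"x": -0.3, "y": 0.01, "z": 0, "turn": -0.36, "grip": 0},
    {"x": -0.5, "y": 0.016, "z": 0, "turn": -0.54, "grip": 0},
    {"x": -0.55, "y": 0.016, "z": 0, "turn": -0.565, "grip": 0}
  ]
}}

```text
clock: 23.7
position: [0.6036, 0.018, 0.2869]
ee_rot: [[-0.33, 0.944, -0.003], [0.944, 0.33, -0.003], [-0.002, -0.004, -1.0]]
contact_force: [-0.9, -0.6, -0.3]
grip_width: 0.0851
finger_force: 0.0
```

Emit:
{"api": "play_rows", "payload": {
  "deltas": [
    {"x": -0.15, "y": -0.07, "z": 0, "turn": -0.18, "grip": 0},
    {"x": -0.3, "y": -0.13, "z": 0, "turn": -0.36, "grip": 0},
    {"x": -0.45, "y": -0.19, "z": 0, "turn": -0.54, "grip": 0},
    {"x": -0.505, "y": -0.222, "z": 0, "turn": -0.565, "grip": 0},
    {"x": -0.505, "y": -0.222, "z": 0, "turn": -0.565, "grip": 0},
    {"x": -0.505, "y": -0.222, "z": 0, "turn": -0.565, "grip": 0},
    {"x": -0.505, "y": -0.222, "z": 0, "turn": -0.565, "grip": 0}
  ]
}}

```text
clock: 24.4
position: [0.597, -0.0838, 0.2874]
ee_rot: [[-0.709, 0.706, -0.001], [0.706, 0.709, 0.001], [0.002, 0.0, -1.0]]
contact_force: [0.0, 0.5, -0.2]
grip_width: 0.0851
finger_force: 0.0
```

```bash
python3 b2.py w12; python3 - <<'E'
from h import *
plan([(.596,-.086,.195,45)])
E
```

```text
24.45 [ 0.597  -0.0838  0.2875] [[-0.709, 0.705, -0.001], [0.705, 0.709, 0.001], [0.001, 0.0, -1.0]]
[465. 117.] 37939 [ 62.  93. 137.] zmax 0.052 rect 638.3 59.3 147 125 84.1 top [0.6311 0.0521 0.0328]
[183. 175.] 2278 [  6.  92. 190.] zmax 0.066 rect 523.6 -112.7 26 36 16.0 top [ 0.5239 -0.1087  0.055 ]
[283. 217.] 1836 [189. 230. 244.] zmax 0.066 rect 597.2 -84.8 26 36 48.4 top [ 0.5939 -0.0818  0.0566]
[ 57. 278.] 13904 [145. 138. 140.] zmax 0.059 rect 502.7 -262.0 110 95 75.7 top [ 0.5092 -0.2362  0.0446]
[181. 352.] 330 [72. 71. 73.] zmax 0.028 rect 622.7 -237.5 3 22 74.0 top [ 0.6224 -0.2374  0.018 ]
[373. 365.] 1030 [18. 52. 90.] zmax 0.043 rect 752.7 -127.2 50 15 82.5 top [ 0.7484 -0.1259  0.0249]
[ 96. 410.] 680 [150. 148. 151.] zmax 0.048 rect 598.2 -308.6 35 27 43.6 top [ 0.601  -0.3079  0.0451]
now [ 0.597  -0.0838  0.2875] 45.15
-> [ 0.596 -0.086  0.195] 45  x -0.0042 y -0.0116 z 0.4624 turn 0.0034 rows>=1.9
```

Emit:
{"api": "play_rows", "payload": {
  "deltas": [
    {"x": -0.004, "y": -0.003, "z": 0.1, "turn": -0.071, "grip": 60},
    {"x": -0.004, "y": -0.003, "z": 0.25, "turn": -0.071, "grip": 60},
    {"x": -0.004, "y": -0.003, "z": 0.4, "turn": -0.071, "grip": 60},
    {"x": -0.004, "y": -0.003, "z": 0.4625, "turn": -0.071, "grip": 60},
    {"x": -0.004, "y": -0.003, "z": 0.4625, "turn": -0.071, "grip": 60},
    {"x": -0.004, "y": -0.003, "z": 0.4625, "turn": -0.071, "grip": 60}
  ]
}}

```text
clock: 25.05
position: [0.5974, -0.0864, 0.1959]
ee_rot: [[-0.746, 0.666, 0.001], [0.666, 0.746, 0.0], [-0.001, 0.001, -1.0]]
contact_force: [-0.7, 0.3, -0.3]
grip_width: 0.0649
finger_force: 0.0
```

```bash
python3 b2.py w13
```

```text
25.1 [ 0.5976 -0.0866  0.1965] [[-0.746, 0.666, 0.002], [0.666, 0.746, -0.0], [-0.002, 0.001, -1.0]]
[494. 159.] 38840 [ 60.  92. 139.] zmax 0.044 rect 634.5 24.2 77 125 84.1 top [0.6136 0.0163 0.029 ]
[121. 201.] 7538 [  0.   94.5 196. ] zmax 0.067 rect 523.5 -112.6 26 37 16.2 top [ 0.524  -0.1073  0.0542]
[286. 274.] 4972 [154. 191. 213.] zmax 0.066 rect 597.3 -84.9 26 37 48.7 top [ 0.5919 -0.0803  0.0559]
[108. 337.] 12504 [46. 43. 43.] zmax 0.09 rect 573.6 -161.2 128 109 75.5 top [ 0.5615 -0.1193  0.0808]
[430. 336.] 9231 [40. 46. 57.] zmax 0.09 rect 626.5 -51.5 41 28 45.6 top [ 0.6265 -0.0467  0.0808]
```

Emit:
{"api": "play_rows", "payload": {
  "deltas": [
    {"x": 0, "y": 0, "z": 0, "turn": 0, "grip": 255},
    {"x": 0, "y": 0, "z": 0, "turn": 0, "grip": 255},
    {"x": 0, "y": 0, "z": 0, "turn": 0, "grip": 255},
    {"x": 0, "y": 0, "z": 0, "turn": 0, "grip": 255},
    {"x": 0, "y": 0, "z": 0, "turn": 0, "grip": 255},
    {"x": 0, "y": 0, "z": 0, "turn": 0, "grip": 255},
    {"x": 0, "y": 0, "z": 0, "turn": 0, "grip": 255}
  ]
}}

```text
clock: 25.8
position: [0.5972, -0.087, 0.196]
ee_rot: [[-0.746, 0.667, 0.001], [0.667, 0.746, -0.0], [-0.001, 0.0, -1.0]]
contact_force: [-0.3, -1.2, 5.4]
grip_width: 0.0112
finger_force: 44.1
```

Emit:
{"api": "play_rows", "payload": {
  "deltas": [
    {"x": 0, "y": 0, "z": -0.2, "turn": 0, "grip": 255},
    {"x": 0, "y": 0, "z": -0.36, "turn": 0, "grip": 255},
    {"x": 0, "y": 0, "z": -0.36, "turn": 0, "grip": 255}
  ]
}}

```text
clock: 26.1
position: [0.5986, -0.0874, 0.2711]
ee_rot: [[-0.745, 0.667, 0.008], [0.667, 0.745, -0.001], [-0.006, 0.004, -1.0]]
contact_force: [0.6, 0.9, -1.1]
grip_width: 0.0113
finger_force: 43.2
```

```bash
python3 - <<'E'
from h import *
plan([(.6069,.0779,.267,-5.9)])
E
```

```text
now [ 0.5986 -0.0874  0.2711] 48.19
-> [0.6069 0.0779 0.267 ] -5.9  x 0.2600 y 0.3219 z 0.0102 turn 0.6010 rows>=3.2
-> [0.6069 0.0779 0.267 ] -5.9  x 0.3779 y 0.1685 z 0.0102 turn 0.6010 rows>=3.2
```

Emit:
{"api": "play_rows", "payload": {
  "deltas": [
    {"x": 0.08, "y": 0.1, "z": 0, "turn": 0.16, "grip": 255},
    {"x": 0.16, "y": 0.2, "z": 0, "turn": 0.32, "grip": 255},
    {"x": 0.26, "y": 0.322, "z": 0, "turn": 0.48, "grip": 255},
    {"x": 0.26, "y": 0.322, "z": 0.01, "turn": 0.601, "grip": 255}
  ]
}}

```text
clock: 26.5
position: [0.601, 0.0019, 0.2642]
ee_rot: [[-0.364, 0.931, -0.002], [0.931, 0.364, 0.004], [0.004, -0.0, -1.0]]
contact_force: [0.7, -0.3, -0.8]
grip_width: 0.0113
finger_force: 43.2
```

Emit:
{"api": "play_rows", "payload": {
  "deltas": [
    {"x": 0.12, "y": 0.05, "z": 0, "turn": 0.16, "grip": 255},
    {"x": 0.25, "y": 0.1, "z": 0, "turn": 0.32, "grip": 255},
    {"x": 0.371, "y": 0.168, "z": 0, "turn": 0.48, "grip": 255},
    {"x": 0.371, "y": 0.168, "z": 0.01, "turn": 0.601, "grip": 255},
    {"x": 0.371, "y": 0.168, "z": 0.01, "turn": 0.601, "grip": 255},
    {"x": 0.371, "y": 0.168, "z": 0.01, "turn": 0.601, "grip": 255},
    {"x": 0.371, "y": 0.168, "z": 0.01, "turn": 0.601, "grip": 255},
    {"x": 0.371, "y": 0.168, "z": 0.01, "turn": 0.601, "grip": 255}
  ]
}}

```text
clock: 27.3
position: [0.6055, 0.0758, 0.2634]
ee_rot: [[0.104, 0.995, -0.0], [0.995, -0.104, -0.0], [-0.0, -0.0, -1.0]]
contact_force: [-0.2, -1.7, -0.6]
grip_width: 0.0118
finger_force: 43.2
```

Emit:
{"api": "play_rows", "payload": {
  "deltas": [
    {"x": 0, "y": 0, "z": 0, "turn": 0, "grip": 255},
    {"x": 0, "y": 0, "z": 0, "turn": 0, "grip": 255}
  ]
}}

```text
clock: 27.5
position: [0.6057, 0.0765, 0.2635]
ee_rot: [[0.103, 0.995, 0.0], [0.995, -0.103, 0.0], [0.0, 0.0, -1.0]]
contact_force: [0.1, -0.6, -0.5]
grip_width: 0.0119
finger_force: 43.2
```

```bash
python3 - <<'E'
from h import *
plan([(.6068,.0765,.208,-5.9)])
E
```

```text
now [0.6057 0.0765 0.2635] -5.91
-> [0.6068 0.0765 0.208 ] -5.9  x 0.0004 y 0.0057 z 0.2777 turn -0.0003 rows>=1.1
```

Emit:
{"api": "play_rows", "payload": {
  "deltas": [
    {"x": 0, "y": 0.006, "z": 0.1, "turn": 0, "grip": 255},
    {"x": 0, "y": 0.006, "z": 0.12, "turn": 0, "grip": 255},
    {"x": 0, "y": 0.006, "z": 0.16, "turn": 0, "grip": 255},
    {"x": 0, "y": 0.006, "z": 0.21, "turn": 0, "grip": 255},
    {"x": 0, "y": 0.006, "z": 0.25, "turn": 0, "grip": 255},
    {"x": 0, "y": 0.006, "z": 0.275, "turn": 0, "grip": 255},
    {"x": 0, "y": 0.006, "z": 0.275, "turn": 0, "grip": 255},
    {"x": 0, "y": 0.006, "z": 0.275, "turn": 0, "grip": 255}
  ]
}}

```text
clock: 28.3
position: [0.6069, 0.0769, 0.2083]
ee_rot: [[0.103, 0.995, 0.0], [0.995, -0.103, -0.0], [-0.0, 0.0, -1.0]]
contact_force: [-0.5, 1.1, -0.3]
grip_width: 0.0117
finger_force: 43.3
```

Emit:
{"api": "play_rows", "payload": {
  "deltas": [
    {"x": 0, "y": 0, "z": 0, "turn": 0, "grip": 0},
    {"x": 0, "y": 0, "z": 0, "turn": 0, "grip": 0},
    {"x": 0, "y": 0, "z": 0, "turn": 0, "grip": 0},
    {"x": 0, "y": 0, "z": 0, "turn": 0, "grip": 0}
  ]
}}

```text
clock: 28.7
position: [0.6068, 0.077, 0.2085]
ee_rot: [[0.102, 0.995, 0.0], [0.995, -0.102, 0.0], [0.0, 0.0, -1.0]]
contact_force: [-0.2, -0.3, 0.2]
grip_width: 0.0691
finger_force: 0.0
```

Emit:
{"api": "play_rows", "payload": {
  "deltas": [
    {"x": 0, "y": 0, "z": -0.2, "turn": 0, "grip": 0},
    {"x": 0, "y": 0, "z": -0.45, "turn": 0, "grip": 0},
    {"x": 0, "y": 0, "z": -0.7, "turn": 0, "grip": 0},
    {"x": 0, "y": 0, "z": -0.7, "turn": 0, "grip": 0},
    {"x": 0, "y": 0, "z": -0.7, "turn": 0, "grip": 0}
  ]
}}

```text
clock: 29.2
position: [0.607, 0.077, 0.35]
ee_rot: [[0.102, 0.995, 0.003], [0.995, -0.102, 0.001], [0.001, 0.003, -1.0]]
contact_force: [0.1, -0.1, -0.0]
grip_width: 0.0852
finger_force: 0.0
```

```bash
python3 b2.py w14; python3 - <<'E'
from h import *
plan([(.535,-.32,.36,-14)])
f=dict(np.load('w14.npz'))
E
```

```text
29.25 [0.6063 0.0771 0.3484] [[0.102, 0.995, -0.0], [0.995, -0.102, 0.0], [0.0, -0.0, -1.0]]
[323. 135.] 41320 [116. 114. 146.] zmax 0.079 rect 643.6 111.5 252 125 84.1 top [0.6136 0.14   0.0697]
[ 60. 237.] 2158 [ 16.  21. 115.] zmax 0.066 rect 393.5 60.8 27 36 5.5 top [0.3966 0.0627 0.0517]
[225. 361.] 697 [  0.  84. 180.] zmax 0.052 rect 523.1 -111.1 26 35 16.7 top [ 0.5214 -0.0986  0.0362]
[462. 406.] 152 [20. 52. 91.] zmax 0.09 rect 748.9 -122.5 31 6 71.4 top [ 0.7492 -0.1195  0.0867]
now [0.6063 0.0771 0.3484] -5.86
-> [ 0.535 -0.32   0.36 ] -14  x -0.6706 y -0.0506 z -0.0194 turn 0.0603 rows>=2.7
-> [ 0.535 -0.32   0.36 ] -14  x -0.6722 y -0.0188 z -0.0194 turn 0.0603 rows>=2.7
-> [ 0.535 -0.32   0.36 ] -14  x -0.6724 y 0.0130 z -0.0194 turn 0.0603 rows>=2.7
```

View pics/w14.png

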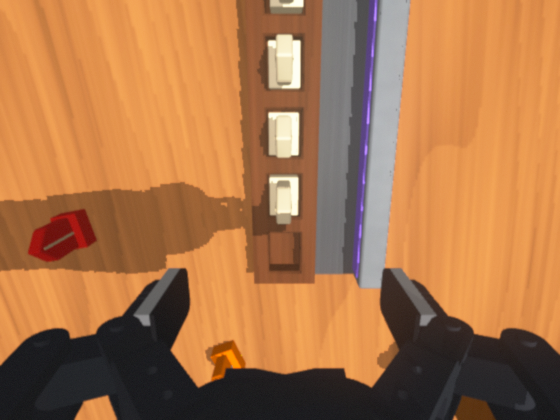

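Emit:
{"api": "play_rows", "payload": {
  "deltas": [
    {"x": -0.22, "y": -0.015, "z": 0, "turn": 0.06, "grip": 0},
    {"x": -0.45, "y": -0.03, "z": 0, "turn": 0.06, "grip": 0},
    {"x": -0.65, "y": -0.03, "z": 0, "turn": 0.06, "grip": 0},
    {"x": -0.65, "y": -0.03, "z": 0, "turn": 0.06, "grip": 0}
  ]
}}

```text
clock: 29.65
position: [0.5851, -0.0592, 0.3471]
ee_rot: [[0.16, 0.987, -0.004], [0.987, -0.16, -0.005], [-0.005, -0.003, -1.0]]
contact_force: [-0.9, -0.5, -0.3]
grip_width: 0.0852
finger_force: 0.0
```

Emit:
{"api": "play_rows", "payload": {
  "deltas": [
    {"x": -0.22, "y": 0, "z": 0, "turn": 0.06, "grip": 0},
    {"x": -0.45, "y": 0, "z": 0, "turn": 0.06, "grip": 0},
    {"x": -0.65, "y": 0, "z": 0, "turn": 0.06, "grip": 0},
    {"x": -0.65, "y": 0, "z": 0, "turn": 0.06, "grip": 0}
  ]
}}

```text
clock: 30.05
position: [0.5655, -0.187, 0.3474]
ee_rot: [[0.206, 0.979, -0.003], [0.979, -0.206, -0.004], [-0.005, -0.002, -1.0]]
contact_force: [-0.0, 0.1, 0.1]
grip_width: 0.0852
finger_force: 0.0
```

Emit:
{"api": "play_rows", "payload": {
  "deltas": [
    {"x": -0.22, "y": 0, "z": 0.1, "turn": 0.06, "grip": 0},
    {"x": -0.4, "y": 0.02, "z": 0.1, "turn": 0.06, "grip": 0},
    {"x": -0.6, "y": 0.05, "z": 0.1, "turn": 0.06, "grip": 0},
    {"x": -0.6, "y": 0.05, "z": 0.1, "turn": 0.06, "grip": 0},
    {"x": -0.6, "y": 0.05, "z": 0.1, "turn": 0.06, "grip": 0},
    {"x": -0.6, "y": 0.05, "z": 0.1, "turn": 0.06, "grip": 0}
  ]
}}

```text
clock: 30.65
position: [0.5548, -0.2979, 0.327]
ee_rot: [[0.24, 0.971, -0.002], [0.971, -0.24, 0.003], [0.002, -0.003, -1.0]]
contact_force: [0.0, 0.2, -0.2]
grip_width: 0.0857
finger_force: 0.0
```

```bash
python3 b2.py w15; python3 - <<'E'
import cv2
im=cv2.imread('pics/w15.png');cv2.imwrite('pics/w15b.png',cv2.resize(im[:,60:460],(800,840))[:600])
E
```

```text
30.7 [ 0.5549 -0.2977  0.3273] [[0.239, 0.971, -0.002], [0.971, -0.239, 0.002], [0.002, -0.002, -1.0]]
[190.   4.] 166 [  8.  75. 150.] zmax 0.02 rect 522.8 -131.6 6 16 86.1 top [ 0.5214 -0.1313  0.015 ]
[259. 188.] 33336 [141. 141. 145.] zmax 0.069 rect 536.4 -282.1 129 170 75.7 top [ 0.5386 -0.2762  0.0489]
[551. 230.] 816 [  3.  92. 201.] zmax 0.02 rect 789.8 -378.0 58 15 71.4 top [ 0.7844 -0.3837  0.0139]
[370. 370.] 777 [21. 24. 34.] zmax 0.04 rect 599.5 -493.5 59 4 9.5 top [ 0.5956 -0.4943  0.02  ]
```

View pics/w15b.png

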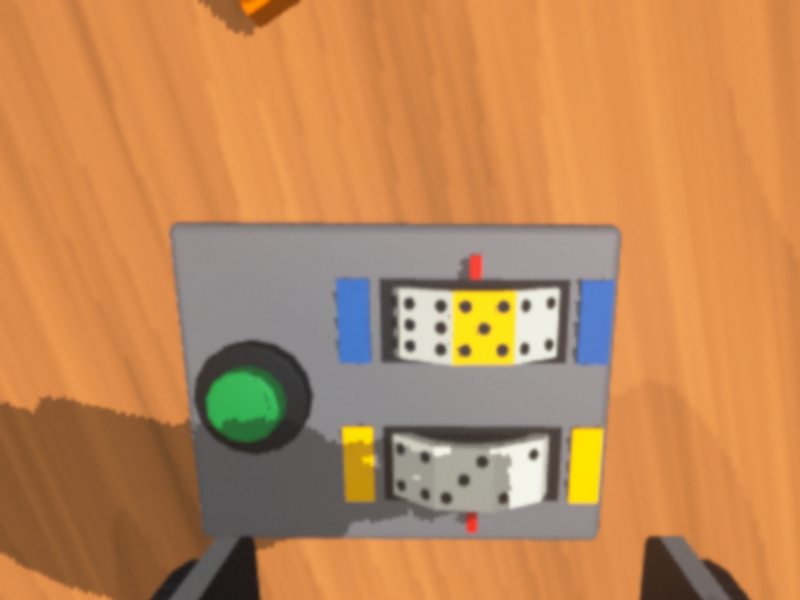

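Enlarged view: the tens wheel (blue bars) shows yellow 5 at the tab, crop (484,325). The ones wheel (yellow bars) shows 3 at crop (475,470). Neighbours are 6 and 4 on tens and 4 and 2 on ones, so rolling to the right increases the number, as described.

```bash
cat > t.py <<'E'
from h import *
import sys
O=np.array([.5364,-.2821]);a=np.radians(-14.2);ex=np.array([np.cos(a),np.sin(a)]);ey=np.array([-ex[1],ex[0]])
def tw(x,y): return O+ex*x+ey*y
def rect(f,name,c=None):
    """rectified strip of each wheel: arc angle (columns) from -35..35 deg about axle"""
    K=np.array(f['K']);T=np.linalg.inv(np.array(f['pose']));out=[]
    for nm,(cx,cy) in WH.items():
        th=np.radians(np.linspace(-50,50,401));w=np.linspace(.011,-.011,80)
        TH,WW=np.meshgrid(th,w)
        P=np.stack([O[0]+ex[0]*(cx+.036*np.sin(TH))+ey[0]*(cy+WW),O[1]+ex[1]*(cx+.036*np.sin(TH))+ey[1]*(cy+WW),.028+.036*np.cos(TH)],-1)
        C=P@T[:3,:3].T+T[:3,3];u=C[...,0]/C[...,2]*K[0,0]+K[0,2];v=C[...,1]/C[...,2]*K[1,1]+K[1,2]
        s=cv2.remap(f['pixels'],u.astype(np.float32),v.astype(np.float32),cv2.INTER_LINEAR)
        s[:5,198:203]=(0,0,255);s[-5:,198:203]=(0,0,255);out+=[s,np.zeros((12,401,3),np.uint8)]
    im=np.vstack(out);cv2.imwrite(f'pics/{name}.png',cv2.resize(im,None,fx=1.8,fy=1.8));return im
WH={'tens':(.040,.030),'ones':(.040,-.030)}
E
python3 - <<'E'
from t import *
f=dict(np.load('w15.npz'));W=cloud(f);q=W[...,:2]-O;X=q@ex;Y=q@ey;Z=W[...,2]
print('box',[np.nanpercentile(A[(Z>.035)&(Z<.05)&(abs(X)<.1)&(abs(Y)<.08)],[.3,99.7]).round(4) for A in (X,Y)])
for s in (1,-1):
    m=(Z>.051)&(X>0)&(Y*s>0)
    XX=X[m];ZZ=Z[m];A=np.c_[2*XX,2*ZZ,np.ones(m.sum())];c=np.linalg.lstsq(A,XX**2+ZZ**2,rcond=None)[0]
    print(s,'X',np.percentile(XX,[1,99]).round(4),'Y',np.percentile(Y[m],[1,99]).round(4),'circle',c[:2].round(4),np.sqrt(c[2]+c[0]**2+c[1]**2).round(4),'zmax',np.percentile(ZZ,99).round(4))
hsv=cv2.cvtColor(f['pixels'],cv2.COLOR_BGR2HSV)
red=((hsv[...,0]<6)|(hsv[...,0]>174))&(hsv[...,1]>180)&(abs(X)<.085)&(abs(Y)<.065)
n,l,st,c=cv2.connectedComponentsWithStats(red.astype(np.uint8))
for i in range(1,n):
    if st[i,4]>8: print('tab',X[l==i].mean().round(4),Y[l==i].mean().round(4),Z[l==i].mean().round(4))
g=(abs(hsv[...,0].astype(int)-70)<15)&(hsv[...,1]>120)&(abs(X)<.09)&(abs(Y)<.07)
print('btn',X[g].mean(),Y[g].mean(),np.percentile(X[g],[1,99]),np.percentile(Y[g],[1,99]),np.percentile(Z[g],[5,50,95]))
E
```

```text
box [array([-0.0834,  0.084 ]), array([-0.0636,  0.0645])]
1 X [0.0011 0.0929] Y [0.     0.0414] circle [0.0241 0.1509] 0.0894 zmax 0.2491
-1 X [0.004  0.0908] Y [-0.0416 -0.    ] circle [0.0302 0.1473] 0.0841 zmax 0.2399
tab 0.0297 0.0499 0.057
tab 0.0299 -0.0502 0.0569
btn -0.05366754746856121 0.0011565765934482808 [-0.06738295 -0.04141683] [-0.01212458  0.01326653] [0.06181123 0.0668711  0.06810005]
```

```bash
sed -i "s/^WH=.*/WH={'tens':(.030,.0305),'ones':(.030,-.0305)}/" t.py; python3 - <<'E'
from t import *
f=dict(np.load('w15.npz'));W=cloud(f);q=W[...,:2]-O;X=q@ex;Y=q@ey;Z=W[...,2]
for s in (1,-1):
    m=(Z>.051)&(Z<.068)&(X>0)&(X<.06)&(Y*s>.01)&(Y*s<.047)
    XX=X[m];ZZ=Z[m];A=np.c_[2*XX,2*ZZ,np.ones(m.sum())];c=np.linalg.lstsq(A,XX**2+ZZ**2,rcond=None)[0]
    print(s,'X',np.percentile(XX,[1,99]).round(4),'Y',np.percentile(Y[m],[1,99]).round(4),'circle',c[:2].round(4),np.sqrt(c[2]+c[0]**2+c[1]**2).round(4),'zmax',np.percentile(ZZ,99).round(4))
rect(f,'strip0')
E
```

```text
1 X [0.0023 0.0572] Y [0.0159 0.0418] circle [0.0298 0.0325] 0.0319 zmax 0.065
-1 X [0.003  0.0572] Y [-0.0422 -0.016 ] circle [0.03  0.035] 0.0293 zmax 0.0649
```

View pics/strip0.png

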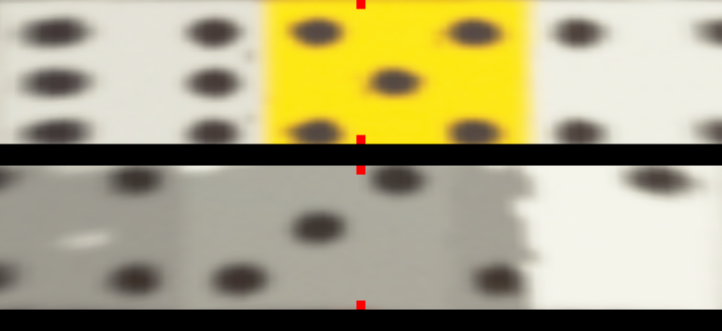

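```bash
python3 - <<'E'
from t import *
p=tw(.018,-.029);print(p)
plan([(*p,.25,-14.2),(*p,.237,-14.2)])
E
```

```text
[ 0.5467361  -0.31462945]
now [ 0.5549 -0.2977  0.3273] -13.83
-> [ 0.5467 -0.3146  0.25  ] -14.2  x -0.0922 y -0.0195 z 0.3863 turn 0.0083 rows>=1.6
-> [ 0.5467 -0.3146  0.237 ] -14.2  x 0.0000 y 0.0000 z 0.0650 turn 0.0000 rows>=0.3
```

Emit:
{"api": "play_rows", "payload": {
  "deltas": [
    {"x": -0.092, "y": -0.02, "z": 0, "turn": 0.008, "grip": 255},
    {"x": -0.092, "y": -0.02, "z": 0, "turn": 0.008, "grip": 255},
    {"x": -0.092, "y": -0.02, "z": 0.1, "turn": 0.008, "grip": 255},
    {"x": -0.092, "y": -0.02, "z": 0.2, "turn": 0.008, "grip": 255},
    {"x": -0.092, "y": -0.02, "z": 0.3, "turn": 0.008, "grip": 255},
    {"x": -0.092, "y": -0.02, "z": 0.386, "turn": 0.008, "grip": 255},
    {"x": -0.092, "y": -0.02, "z": 0.386, "turn": 0.008, "grip": 255},
    {"x": -0.092, "y": -0.02, "z": 0.386, "turn": 0.008, "grip": 255}
  ]
}}

```text
clock: 31.5
position: [0.5466, -0.3158, 0.2512]
ee_rot: [[0.246, 0.969, -0.0], [0.969, -0.246, 0.001], [0.001, -0.0, -1.0]]
contact_force: [0.9, -0.9, -0.6]
grip_width: 0.0
finger_force: 0.0
```

Emit:
{"api": "play_rows", "payload": {
  "deltas": [
    {"x": 0, "y": 0, "z": 0.03, "turn": 0, "grip": 255},
    {"x": 0, "y": 0, "z": 0.05, "turn": 0, "grip": 255},
    {"x": 0, "y": 0, "z": 0.06, "turn": 0, "grip": 255},
    {"x": 0, "y": 0, "z": 0.06, "turn": 0, "grip": 255},
    {"x": 0, "y": 0, "z": 0.06, "turn": 0, "grip": 255}
  ]
}}

```text
clock: 32.0
position: [0.5461, -0.317, 0.2394]
ee_rot: [[0.248, 0.969, 0.0], [0.969, -0.248, -0.0], [-0.0, 0.0, -1.0]]
contact_force: [-0.8, -0.8, 0.1]
grip_width: 0.0001
finger_force: 0.0
```

Emit:
{"api": "play_rows", "payload": {
  "deltas": [
    {"x": 0.008, "y": 0, "z": 0.008, "turn": 0, "grip": 255},
    {"x": 0.008, "y": 0, "z": 0.016, "turn": 0, "grip": 255},
    {"x": 0.008, "y": 0, "z": 0.016, "turn": 0, "grip": 255},
    {"x": 0.008, "y": 0, "z": 0.016, "turn": 0, "grip": 255}
  ]
}}

```text
clock: 32.4
position: [0.5467, -0.3153, 0.2369]
ee_rot: [[0.248, 0.969, 0.001], [0.969, -0.248, 0.0], [0.001, 0.001, -1.0]]
contact_force: [-0.7, 0.4, 5.8]
grip_width: -0.0002
finger_force: 3.0
```

Emit:
{"api": "play_rows", "payload": {
  "deltas": [
    {"x": 0, "y": 0.02, "z": 0, "turn": 0, "grip": 255},
    {"x": 0, "y": 0.04, "z": 0, "turn": 0, "grip": 255},
    {"x": 0, "y": 0.06, "z": 0, "turn": 0, "grip": 255},
    {"x": 0, "y": 0.08, "z": 0, "turn": 0, "grip": 255},
    {"x": 0, "y": 0.1, "z": 0, "turn": 0, "grip": 255},
    {"x": 0, "y": 0.12, "z": 0, "turn": 0, "grip": 255},
    {"x": 0, "y": 0.12, "z": 0, "turn": 0, "grip": 255}
  ]
}}

```text
clock: 33.1
position: [0.5709, -0.3214, 0.2366]
ee_rot: [[0.247, 0.969, 0.002], [0.969, -0.247, -0.001], [-0.0, 0.003, -1.0]]
contact_force: [2.1, 0.6, 4.3]
grip_width: -0.0001
finger_force: 2.4
```

```bash
cat > v.py <<'E'
from t import *
import sys
n=sys.argv[1];f=grab('wrist');np.savez(n+'.npz',**f);im=f['pixels'];s=r.read_state();print(s['clock'],s['position'],s['contact_force'],s['finger_force'])
rect(f,n+'s')
cv2.imwrite(f'pics/{n}.png',im)
E
python3 v.py w16
```

```text
33.15 [ 0.57085233 -0.32135545  0.23661188] [2.36212683 0.66170354 4.31255775] 2.4009063094854355
```

View pics/w16.png

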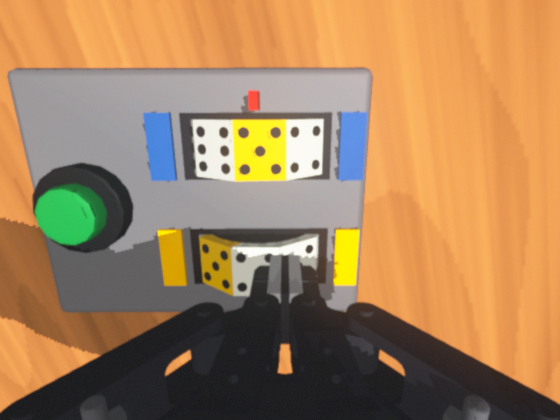

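Emit:
{"api": "play_rows", "payload": {
  "deltas": [
    {"x": 0, "y": 0, "z": -0.04, "turn": 0, "grip": 255},
    {"x": 0, "y": 0, "z": -0.05, "turn": 0, "grip": 255},
    {"x": 0, "y": -0.12, "z": -0.05, "turn": 0, "grip": 255},
    {"x": 0, "y": -0.12, "z": -0.05, "turn": 0, "grip": 255},
    {"x": 0, "y": -0.12, "z": -0.02, "turn": 0, "grip": 255},
    {"x": 0, "y": -0.12, "z": 0, "turn": 0, "grip": 255},
    {"x": 0, "y": -0.12, "z": 0, "turn": 0, "grip": 255},
    {"x": 0, "y": -0.12, "z": 0, "turn": 0, "grip": 255}
  ]
}}

```text
clock: 33.95
position: [0.5475, -0.3157, 0.2369]
ee_rot: [[0.247, 0.969, 0.001], [0.969, -0.247, 0.0], [0.0, 0.001, -1.0]]
contact_force: [-0.5, 2.0, 9.3]
grip_width: -0.0
finger_force: 4.7
```

Emit:
{"api": "play_rows", "payload": {
  "deltas": [
    {"x": 0, "y": 0.02, "z": 0, "turn": 0, "grip": 255},
    {"x": 0, "y": 0.04, "z": 0, "turn": 0, "grip": 255},
    {"x": 0, "y": 0.06, "z": 0, "turn": 0, "grip": 255},
    {"x": 0, "y": 0.08, "z": 0, "turn": 0, "grip": 255},
    {"x": 0, "y": 0.1, "z": 0, "turn": 0, "grip": 255},
    {"x": 0, "y": 0.12, "z": 0, "turn": 0, "grip": 255},
    {"x": 0, "y": 0.12, "z": 0, "turn": 0, "grip": 255}
  ]
}}

```text
clock: 34.65
position: [0.5717, -0.3217, 0.2364]
ee_rot: [[0.247, 0.969, 0.003], [0.969, -0.247, -0.002], [-0.001, 0.004, -1.0]]
contact_force: [1.8, -0.7, 4.3]
grip_width: 0.0002
finger_force: 2.5
```

Emit:
{"api": "play_rows", "payload": {
  "deltas": [
    {"x": 0, "y": 0, "z": -0.04, "turn": 0, "grip": 255},
    {"x": 0, "y": 0, "z": -0.05, "turn": 0, "grip": 255},
    {"x": 0, "y": -0.12, "z": -0.05, "turn": 0, "grip": 255},
    {"x": 0, "y": -0.12, "z": -0.05, "turn": 0, "grip": 255},
    {"x": 0, "y": -0.12, "z": -0.02, "turn": 0, "grip": 255},
    {"x": 0, "y": -0.12, "z": 0, "turn": 0, "grip": 255},
    {"x": 0, "y": -0.12, "z": 0, "turn": 0, "grip": 255},
    {"x": 0, "y": -0.12, "z": 0, "turn": 0, "grip": 255}
  ]
}}

```text
clock: 35.45
position: [0.5475, -0.3157, 0.2369]
ee_rot: [[0.247, 0.969, 0.001], [0.969, -0.247, 0.0], [0.001, 0.001, -1.0]]
contact_force: [-0.7, 1.9, 9.9]
grip_width: 0.0
finger_force: 4.6
```

Emit:
{"api": "play_rows", "payload": {
  "deltas": [
    {"x": 0, "y": 0.02, "z": 0, "turn": 0, "grip": 255},
    {"x": 0, "y": 0.04, "z": 0, "turn": 0, "grip": 255},
    {"x": 0, "y": 0.06, "z": 0, "turn": 0, "grip": 255},
    {"x": 0, "y": 0.08, "z": 0, "turn": 0, "grip": 255},
    {"x": 0, "y": 0.1, "z": 0, "turn": 0, "grip": 255},
    {"x": 0, "y": 0.12, "z": 0, "turn": 0, "grip": 255},
    {"x": 0, "y": 0.12, "z": 0, "turn": 0, "grip": 255}
  ]
}}

```text
clock: 36.15
position: [0.5717, -0.3216, 0.2364]
ee_rot: [[0.247, 0.969, 0.003], [0.969, -0.247, -0.002], [-0.001, 0.004, -1.0]]
contact_force: [2.3, 0.2, 4.6]
grip_width: -0.0001
finger_force: 2.5
```

Emit:
{"api": "play_rows", "payload": {
  "deltas": [
    {"x": 0, "y": 0, "z": -0.1, "turn": 0, "grip": 255},
    {"x": 0, "y": -0.06, "z": -0.3, "turn": 0, "grip": 255},
    {"x": 0, "y": -0.06, "z": -0.45, "turn": 0, "grip": 255},
    {"x": 0, "y": -0.06, "z": -0.45, "turn": 0, "grip": 255},
    {"x": 0, "y": -0.06, "z": -0.45, "turn": 0, "grip": 255}
  ]
}}

```text
clock: 36.65
position: [0.5582, -0.318, 0.326]
ee_rot: [[0.247, 0.969, 0.001], [0.969, -0.247, 0.0], [0.0, 0.0, -1.0]]
contact_force: [0.2, 0.6, -0.4]
grip_width: 0.0002
finger_force: 0.0
```

```bash
python3 v.py w17; python3 -c "
import cv2,numpy as np
a=cv2.imread('pics/w17.png')[:330];b=cv2.imread('pics/w17s.png');b=cv2.resize(b,(560,b.shape[0]*560//b.shape[1]))
cv2.imwrite('pics/w17c.png',np.vstack([a,b]))"
```

```text
36.7 [ 0.55795487 -0.31770728  0.32501242] [0.20352677 0.10323193 0.57945624] 0.0
```

View pics/w17c.png

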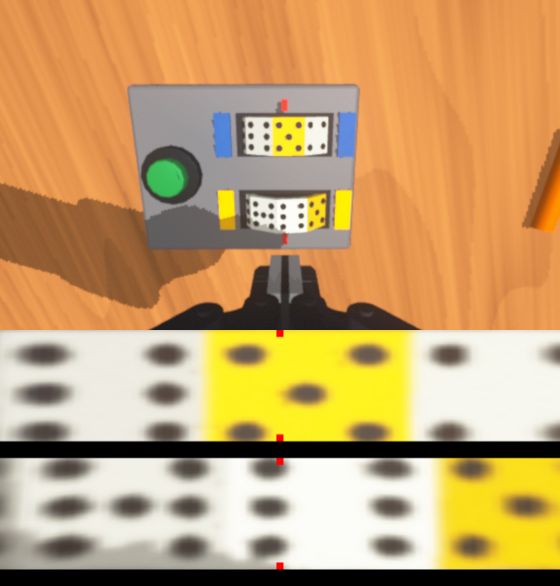

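Emit:
{"api": "play_rows", "payload": {
  "deltas": [
    {"x": 0, "y": -0.04, "z": 0.2, "turn": 0, "grip": 255},
    {"x": 0, "y": -0.04, "z": 0.35, "turn": 0, "grip": 255},
    {"x": 0, "y": -0.04, "z": 0.41, "turn": 0, "grip": 255},
    {"x": 0, "y": -0.04, "z": 0.43, "turn": 0, "grip": 255},
    {"x": 0, "y": -0.04, "z": 0.44, "turn": 0, "grip": 255},
    {"x": 0, "y": -0.04, "z": 0.45, "turn": 0, "grip": 255},
    {"x": 0, "y": -0.04, "z": 0.45, "turn": 0, "grip": 255},
    {"x": 0, "y": -0.04, "z": 0.45, "turn": 0, "grip": 255}
  ]
}}

```text
clock: 37.5
position: [0.5512, -0.3167, 0.2375]
ee_rot: [[0.248, 0.969, 0.003], [0.969, -0.248, -0.002], [-0.001, 0.003, -1.0]]
contact_force: [0.5, 1.3, 4.0]
grip_width: -0.0001
finger_force: 1.6
```

Emit:
{"api": "play_rows", "payload": {
  "deltas": [
    {"x": 0, "y": 0.02, "z": 0, "turn": 0, "grip": 255},
    {"x": 0, "y": 0.04, "z": 0, "turn": 0, "grip": 255},
    {"x": 0, "y": 0.06, "z": 0, "turn": 0, "grip": 255},
    {"x": 0, "y": 0.08, "z": 0, "turn": 0, "grip": 255},
    {"x": 0, "y": 0.08, "z": 0, "turn": 0, "grip": 255}
  ]
}}

```text
clock: 38.0
position: [0.5671, -0.3208, 0.2372]
ee_rot: [[0.247, 0.969, 0.003], [0.969, -0.247, -0.002], [-0.001, 0.004, -1.0]]
contact_force: [1.2, 0.4, 5.4]
grip_width: 0.0001
finger_force: 2.8
```

Emit:
{"api": "play_rows", "payload": {
  "deltas": [
    {"x": 0, "y": 0, "z": -0.05, "turn": 0, "grip": 255},
    {"x": 0, "y": 0, "z": -0.1, "turn": 0, "grip": 255},
    {"x": 0, "y": 0, "z": -0.1, "turn": 0, "grip": 255},
    {"x": 0, "y": 0, "z": -0.1, "turn": 0, "grip": 255}
  ]
}}

```text
clock: 38.4
position: [0.5657, -0.3202, 0.2564]
ee_rot: [[0.248, 0.969, 0.0], [0.969, -0.248, -0.0], [-0.0, 0.0, -1.0]]
contact_force: [-0.3, 1.0, -0.2]
grip_width: -0.0
finger_force: 0.0
```

```bash
python3 - <<'E'
from t import *
p=tw(.042,.029)
plan([(*p,.256,-14.2),(*p,.236,-14.2)])
E
```

```text
now [ 0.5657 -0.3202  0.2564] -14.35
-> [ 0.5842 -0.2643  0.256 ] -14.2  x 0.2940 y 0.0205 z 0.0019 turn -0.0033 rows>=1.2
-> [ 0.5842 -0.2643  0.236 ] -14.2  x 0.0000 y 0.0000 z 0.1000 turn 0.0000 rows>=0.4
```

Emit:
{"api": "play_rows", "payload": {
  "deltas": [
    {"x": 0.15, "y": 0.01, "z": 0, "turn": -0.003, "grip": 255},
    {"x": 0.294, "y": 0.02, "z": 0, "turn": -0.003, "grip": 255},
    {"x": 0.294, "y": 0.02, "z": 0, "turn": -0.003, "grip": 255},
    {"x": 0.294, "y": 0.02, "z": 0.05, "turn": -0.003, "grip": 255},
    {"x": 0.294, "y": 0.02, "z": 0.08, "turn": -0.003, "grip": 255},
    {"x": 0.294, "y": 0.02, "z": 0.09, "turn": -0.003, "grip": 255},
    {"x": 0.294, "y": 0.02, "z": 0.1, "turn": -0.003, "grip": 255},
    {"x": 0.294, "y": 0.02, "z": 0.1, "turn": -0.003, "grip": 255}
  ]
}}

```text
clock: 39.2
position: [0.5848, -0.2658, 0.2367]
ee_rot: [[0.247, 0.969, 0.003], [0.969, -0.247, -0.002], [-0.001, 0.003, -1.0]]
contact_force: [1.1, 0.3, 2.2]
grip_width: -0.0005
finger_force: 1.5
```

Emit:
{"api": "play_rows", "payload": {
  "deltas": [
    {"x": 0, "y": 0, "z": 0, "turn": 0, "grip": 255}
  ]
}}

```text
clock: 39.3
position: [0.5848, -0.2657, 0.2367]
ee_rot: [[0.247, 0.969, 0.002], [0.969, -0.247, -0.002], [-0.001, 0.003, -1.0]]
contact_force: [1.6, -0.5, 4.1]
grip_width: -0.0
finger_force: 1.9
```

Emit:
{"api": "play_rows", "payload": {
  "deltas": [
    {"x": 0, "y": -0.02, "z": 0.003, "turn": 0, "grip": 255},
    {"x": 0, "y": -0.04, "z": 0.003, "turn": 0, "grip": 255},
    {"x": 0, "y": -0.06, "z": 0.003, "turn": 0, "grip": 255},
    {"x": 0, "y": -0.08, "z": 0.003, "turn": 0, "grip": 255},
    {"x": 0, "y": -0.1, "z": 0.003, "turn": 0, "grip": 255},
    {"x": 0, "y": -0.12, "z": 0.003, "turn": 0, "grip": 255},
    {"x": 0, "y": -0.12, "z": 0.003, "turn": 0, "grip": 255}
  ]
}}

```text
clock: 40.0
position: [0.5602, -0.2596, 0.2366]
ee_rot: [[0.247, 0.969, 0.0], [0.969, -0.247, -0.001], [-0.001, 0.001, -1.0]]
contact_force: [-1.7, 0.6, 9.5]
grip_width: 0.0003
finger_force: 5.0
```

Emit:
{"api": "play_rows", "payload": {
  "deltas": [
    {"x": 0, "y": 0, "z": -0.04, "turn": 0, "grip": 255},
    {"x": 0, "y": 0, "z": -0.05, "turn": 0, "grip": 255},
    {"x": 0, "y": 0.12, "z": -0.05, "turn": 0, "grip": 255},
    {"x": 0, "y": 0.12, "z": -0.05, "turn": 0, "grip": 255},
    {"x": 0, "y": 0.12, "z": -0.02, "turn": 0, "grip": 255},
    {"x": 0, "y": 0.12, "z": 0, "turn": 0, "grip": 255},
    {"x": 0, "y": 0.12, "z": 0, "turn": 0, "grip": 255},
    {"x": 0, "y": 0.12, "z": 0, "turn": 0, "grip": 255}
  ]
}}

```text
clock: 40.8
position: [0.5853, -0.2644, 0.2365]
ee_rot: [[0.246, 0.969, 0.004], [0.969, -0.246, -0.001], [0.0, 0.004, -1.0]]
contact_force: [1.0, 1.4, 5.5]
grip_width: -0.0005
finger_force: 3.5
```

Emit:
{"api": "play_rows", "payload": {
  "deltas": [
    {"x": 0, "y": -0.02, "z": 0, "turn": 0, "grip": 255},
    {"x": 0, "y": -0.04, "z": 0, "turn": 0, "grip": 255},
    {"x": 0, "y": -0.06, "z": 0, "turn": 0, "grip": 255},
    {"x": 0, "y": -0.08, "z": 0, "turn": 0, "grip": 255},
    {"x": 0, "y": -0.1, "z": 0, "turn": 0, "grip": 255},
    {"x": 0, "y": -0.12, "z": 0, "turn": 0, "grip": 255},
    {"x": 0, "y": -0.12, "z": 0, "turn": 0, "grip": 255}
  ]
}}

```text
clock: 41.5
position: [0.56, -0.2583, 0.2364]
ee_rot: [[0.246, 0.969, -0.0], [0.969, -0.246, 0.001], [0.001, -0.0, -1.0]]
contact_force: [-2.4, 2.2, 11.6]
grip_width: -0.0001
finger_force: 5.6
```

Emit:
{"api": "play_rows", "payload": {
  "deltas": [
    {"x": 0, "y": 0, "z": -0.1, "turn": 0, "grip": 255},
    {"x": -0.2, "y": 0.06, "z": -0.3, "turn": 0, "grip": 255},
    {"x": -0.28, "y": 0.06, "z": -0.45, "turn": 0, "grip": 255},
    {"x": -0.28, "y": 0.06, "z": -0.45, "turn": 0, "grip": 255},
    {"x": -0.28, "y": 0.06, "z": -0.45, "turn": 0, "grip": 255}
  ]
}}

```text
clock: 42.0
position: [0.5577, -0.316, 0.3255]
ee_rot: [[0.247, 0.969, -0.0], [0.969, -0.247, 0.001], [0.001, -0.0, -1.0]]
contact_force: [-0.2, 0.9, -0.0]
grip_width: -0.0005
finger_force: 0.0
```

```bash
python3 v.py w18; python3 -c "
import cv2,numpy as np
a=cv2.imread('pics/w18.png')[:330];b=cv2.imread('pics/w18s.png');b=cv2.resize(b,(560,b.shape[0]*560//b.shape[1]))
cv2.imwrite('pics/w18c.png',np.vstack([a,b]))"
```

```text
42.05 [ 0.55795983 -0.31459861  0.3242798 ] [0.18704942 0.5120909  0.01087645] 0.0
```

View pics/w18c.png

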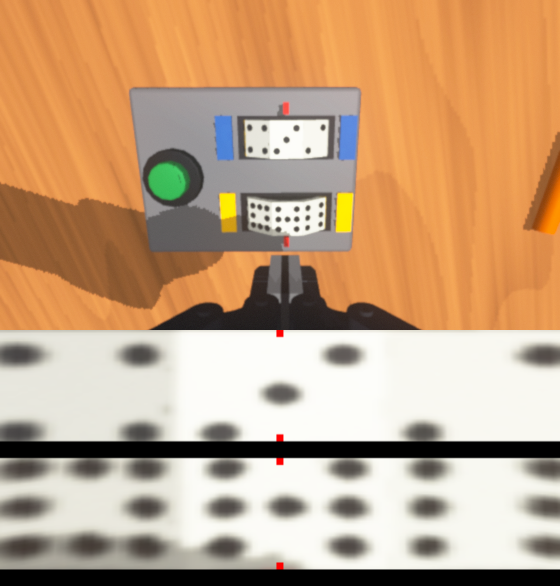

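Emit:
{"api": "play_rows", "payload": {
  "deltas": [
    {"x": 0.28, "y": 0.056, "z": 0, "turn": 0, "grip": 255},
    {"x": 0.28, "y": 0.056, "z": 0.2, "turn": 0, "grip": 255},
    {"x": 0.28, "y": 0.056, "z": 0.38, "turn": 0, "grip": 255},
    {"x": 0.28, "y": 0.056, "z": 0.42, "turn": 0, "grip": 255},
    {"x": 0.28, "y": 0.056, "z": 0.44, "turn": 0, "grip": 255},
    {"x": 0.28, "y": 0.056, "z": 0.45, "turn": 0, "grip": 255},
    {"x": 0.28, "y": 0.056, "z": 0.45, "turn": 0, "grip": 255},
    {"x": 0.28, "y": 0.056, "z": 0.45, "turn": 0, "grip": 255}
  ]
}}

```text
clock: 42.85
position: [0.586, -0.2616, 0.2365]
ee_rot: [[0.243, 0.97, 0.004], [0.97, -0.243, 0.004], [0.004, 0.003, -1.0]]
contact_force: [3.8, 5.2, 7.2]
grip_width: -0.0004
finger_force: 3.9
```

Emit:
{"api": "play_rows", "payload": {
  "deltas": [
    {"x": 0, "y": -0.02, "z": 0, "turn": 0, "grip": 255},
    {"x": 0, "y": -0.04, "z": 0, "turn": 0, "grip": 255},
    {"x": 0, "y": -0.06, "z": 0, "turn": 0, "grip": 255},
    {"x": 0, "y": -0.08, "z": 0, "turn": 0, "grip": 255},
    {"x": 0, "y": -0.1, "z": 0, "turn": 0, "grip": 255},
    {"x": 0, "y": -0.113, "z": 0, "turn": 0, "grip": 255},
    {"x": 0, "y": -0.113, "z": 0, "turn": 0, "grip": 255}
  ]
}}

```text
clock: 43.55
position: [0.5623, -0.2559, 0.2367]
ee_rot: [[0.244, 0.97, 0.0], [0.97, -0.244, 0.006], [0.006, -0.001, -1.0]]
contact_force: [-0.8, 5.9, 12.5]
grip_width: -0.0001
finger_force: 6.5
```

Emit:
{"api": "play_rows", "payload": {
  "deltas": [
    {"x": 0, "y": 0, "z": -0.1, "turn": 0, "grip": 255},
    {"x": -0.2, "y": 0.06, "z": -0.3, "turn": 0, "grip": 255},
    {"x": -0.28, "y": 0.06, "z": -0.45, "turn": 0, "grip": 255},
    {"x": -0.28, "y": 0.06, "z": -0.45, "turn": 0, "grip": 255},
    {"x": -0.28, "y": 0.06, "z": -0.45, "turn": 0, "grip": 255}
  ]
}}

```text
clock: 44.05
position: [0.5589, -0.3159, 0.3257]
ee_rot: [[0.247, 0.969, 0.0], [0.969, -0.247, 0.001], [0.001, -0.0, -1.0]]
contact_force: [0.2, 1.0, -1.5]
grip_width: 0.0002
finger_force: 0.0
```

```bash
python3 v.py w19; python3 - <<'E'
from t import *
f=grab('top');np.savez('top1.npz',**f)
a=cv2.imread('pics/w19s.png');a=cv2.resize(a,(560,a.shape[0]*560//a.shape[1]))
cv2.imwrite('pics/w19c.png',np.vstack([f['pixels'][110:300],a]))
p=tw(-.054,.001);print(p)
plan([(*p,.30,-14.2),(*p,.245,-14.2)])
E
sed -i 's/0.npz/1.npz/' b.py; python3 b.py 2>/dev/null | grep -E "top|cream|high" | head -24
```

```text
44.1 [ 0.55894372 -0.31452362  0.32442143] [-1.08880126  1.3079154  -0.08278395] 0.0
[ 0.48429526 -0.26788396]
now [ 0.5591 -0.3139  0.3238] -14.13
-> [ 0.4843 -0.2679  0.3   ] -14.2  x 0.1316 y -0.4188 z 0.1188 turn 0.0015 rows>=1.8
-> [ 0.4843 -0.2679  0.245 ] -14.2  x 0.0000 y 0.0000 z 0.2750 turn 0.0000 rows>=1.1
top [[437.6, 0.0, 270.4], [0.0, 437.6, 211.1], [0.0, 0.0, 1.0]]
cream [349. 128.] 64 mean [ 0.871 -0.289  0.009] zmax 0.018 rect 871 -292 116 18 73
cream [342. 137.] 76 mean [ 0.838 -0.263  0.008] zmax 0.019 rect 840 -263 122 16 69
cream [439. 154.] 30 mean [ 0.725 -0.516  0.162] zmax 0.178 rect 747 -547 39 106 34
cream [224. 180.] 608 mean [0.694 0.121 0.04 ] zmax 0.051 rect 699 123 289 35 84
cream [110. 194.] 44 mean [0.652 0.474 0.061] zmax 0.086 rect 663 489 90 16 48
cream [186. 203.] 89 mean [0.622 0.242 0.047] zmax 0.081 rect 626 245 35 27 81
cream [346. 200.] 32 mean [ 0.62  -0.26   0.036] zmax 0.048 rect 623 -267 20 64 19
cream [204. 204.] 86 mean [0.615 0.185 0.049] zmax 0.08 rect 619 188 38 29 78
cream [222. 206.] 94 mean [0.608 0.13  0.048] zmax 0.078 rect 611
[... 456 characters left out ...]
128  0.117] zmax 0.195 rect 768 -130 57 51 81
high [374. 136.] 13 mean [ 0.838 -0.367  0.018] zmax 0.023 rect 837 -366 11 14 83
high [384. 140.] 44 mean [ 0.824 -0.398  0.018] zmax 0.023 rect 823 -397 46 16 71
high [364. 145.] 17 mean [ 0.808 -0.332  0.018] zmax 0.022 rect 810 -333 12 18 25
high [377. 150.] 52 mean [ 0.79  -0.376  0.018] zmax 0.022 rect 790 -373 69 14 69
high [365. 230.] 11311 mean [ 0.462 -0.213  0.607] zmax 0.856 rect 524 -268 213 622 24
high [224. 181.] 856 mean [0.69  0.124 0.038] zmax 0.051 rect 691 124 289 29 84
high [103. 203.] 778 mean [0.621 0.487 0.078] zmax 0.102 rect 624 495 80 80 16
high [219. 207.] 1651 mean [0.609 0.139 0.033] zmax 0.081 rect 613 133 291 67 84
```

View pics/w19c.png

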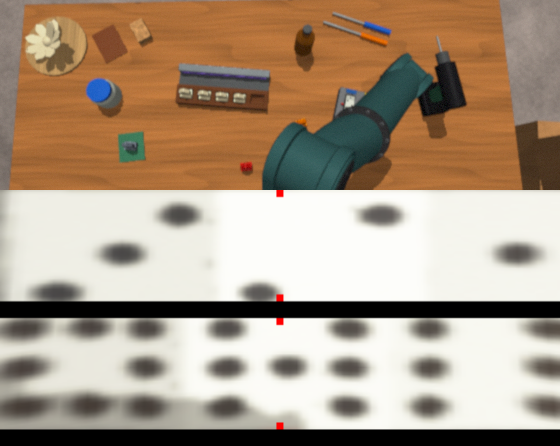

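Emit:
{"api": "play_rows", "payload": {
  "deltas": [
    {"x": 0.255, "y": 0.01, "z": 0, "turn": 0, "grip": 255},
    {"x": 0.255, "y": 0.01, "z": 0.2, "turn": 0, "grip": 255},
    {"x": 0.255, "y": 0.01, "z": 0.38, "turn": 0, "grip": 255},
    {"x": 0.255, "y": 0.01, "z": 0.42, "turn": 0, "grip": 255},
    {"x": 0.255, "y": 0.01, "z": 0.44, "turn": 0, "grip": 255},
    {"x": 0.255, "y": 0.01, "z": 0.445, "turn": 0, "grip": 255},
    {"x": 0.255, "y": 0.01, "z": 0.445, "turn": 0, "grip": 255},
    {"x": 0.255, "y": 0.01, "z": 0.445, "turn": 0, "grip": 255}
  ]
}}

```text
clock: 44.95
position: [0.5757, -0.264, 0.2374]
ee_rot: [[0.243, 0.97, 0.002], [0.97, -0.243, 0.005], [0.005, 0.0, -1.0]]
contact_force: [1.2, 5.3, 8.6]
grip_width: -0.0
finger_force: 3.9
```

Emit:
{"api": "play_rows", "payload": {
  "deltas": [
    {"x": 0, "y": -0.01, "z": 0, "turn": 0, "grip": 255},
    {"x": 0, "y": -0.02, "z": 0, "turn": 0, "grip": 255},
    {"x": 0, "y": -0.025, "z": 0, "turn": 0, "grip": 255},
    {"x": 0, "y": -0.025, "z": 0, "turn": 0, "grip": 255}
  ]
}}

```text
clock: 45.35
position: [0.5707, -0.2631, 0.2374]
ee_rot: [[0.243, 0.97, 0.002], [0.97, -0.243, 0.004], [0.005, 0.001, -1.0]]
contact_force: [1.4, 5.4, 7.5]
grip_width: -0.0
finger_force: 3.8
```

Emit:
{"api": "play_rows", "payload": {
  "deltas": [
    {"x": 0, "y": 0, "z": -0.1, "turn": 0, "grip": 255},
    {"x": -0.2, "y": 0.02, "z": -0.3, "turn": 0, "grip": 255},
    {"x": -0.255, "y": 0.02, "z": -0.45, "turn": 0, "grip": 255},
    {"x": -0.255, "y": 0.02, "z": -0.45, "turn": 0, "grip": 255},
    {"x": -0.255, "y": 0.02, "z": -0.45, "turn": 0, "grip": 255}
  ]
}}

```text
clock: 45.85
position: [0.5602, -0.3161, 0.327]
ee_rot: [[0.246, 0.969, 0.001], [0.969, -0.246, 0.0], [0.001, 0.0, -1.0]]
contact_force: [0.5, 0.6, -0.8]
grip_width: 0.0001
finger_force: 0.0
```

```bash
python3 v.py w20; python3 - <<'E'
from t import *
# pip columns on the tens strip (dark blobs), and grey petal in the top view
s=cv2.cvtColor(cv2.imread('pics/w20s.png')[:140],cv2.COLOR_BGR2GRAY)
n,l,st,c=cv2.connectedComponentsWithStats((s<110).astype(np.uint8))
print([((c[i][0]-361)/7.22).round(1) for i in range(1,n) if st[i,4]>80])
p=tw(-.054,.001)
for nm in('top','scene'):
    f=grab(nm);W=cloud(f);m=(W[...,2]>.015)&(np.hypot(W[...,0]-.463,W[...,1]-.42)<.07)
    q=W[m];print(nm,cv2.minAreaRect((q[:,:2]*1000).astype(np.float32)),q[:,2].max())
plan([(*p,.30,-14.2),(*p,.245,-14.2)])
E
```

```text
45.9 [ 0.5602504  -0.31487367  0.32577474] [-0.81702415  1.22485265 -0.48492137] 0.0
[np.float64(-17.1), np.float64(19.0), np.float64(-27.4), np.float64(43.0), np.float64(-39.0), np.float64(-3.0)]
top ((462.1275939941406, 417.8911437988281), (34.89705276489258, 25.73501205444336), 83.23552703857422) 0.07042091334486411
scene ((469.58367919921875, 419.7267761230469), (33.762725830078125, 26.131864547729492), 82.51972198486328) 0.06781756954493501
now [ 0.5604 -0.3142  0.3247] -14.11
-> [ 0.4843 -0.2679  0.3   ] -14.2  x 0.1317 y -0.4254 z 0.1237 turn 0.0021 rows>=1.8
-> [ 0.4843 -0.2679  0.245 ] -14.2  x 0.0000 y 0.0000 z 0.2750 turn 0.0000 rows>=1.1
```

View pics/w20s.png

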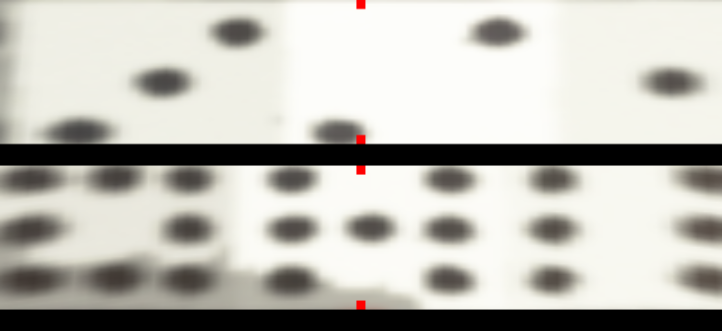

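```bash
python3 - <<'E'
from t import *
p=tw(.036,.029)
plan([(*p,.25,-14.2),(*p,.236,-14.2)])
E
```

```text
now [ 0.5604 -0.3142  0.3247] -14.11
-> [ 0.5784 -0.2628  0.25  ] -14.2  x 0.2710 y 0.0249 z 0.3737 turn 0.0021 rows>=1.8
-> [ 0.5784 -0.2628  0.236 ] -14.2  x 0.0000 y 0.0000 z 0.0700 turn 0.0000 rows>=0.3
```

Emit:
{"api": "play_rows", "payload": {
  "deltas": [
    {"x": 0.271, "y": 0.025, "z": 0, "turn": 0.002, "grip": 255},
    {"x": 0.271, "y": 0.025, "z": 0.15, "turn": 0.002, "grip": 255},
    {"x": 0.271, "y": 0.025, "z": 0.3, "turn": 0.002, "grip": 255},
    {"x": 0.271, "y": 0.025, "z": 0.37, "turn": 0.002, "grip": 255},
    {"x": 0.271, "y": 0.025, "z": 0.37, "turn": 0.002, "grip": 255},
    {"x": 0.271, "y": 0.025, "z": 0.37, "turn": 0.002, "grip": 255},
    {"x": 0.271, "y": 0.025, "z": 0.37, "turn": 0.002, "grip": 255},
    {"x": 0.271, "y": 0.025, "z": 0.37, "turn": 0.002, "grip": 255}
  ]
}}

```text
clock: 46.8
position: [0.579, -0.2654, 0.2538]
ee_rot: [[0.248, 0.969, 0.002], [0.969, -0.248, -0.001], [-0.0, 0.002, -1.0]]
contact_force: [0.1, 1.2, -0.8]
grip_width: -0.0001
finger_force: 0.0
```

Emit:
{"api": "play_rows", "payload": {
  "deltas": [
    {"x": 0, "y": 0, "z": 0, "turn": 0, "grip": 255},
    {"x": 0, "y": 0, "z": 0, "turn": 0, "grip": 255},
    {"x": 0, "y": 0, "z": 0, "turn": 0, "grip": 255},
    {"x": 0, "y": 0, "z": 0, "turn": 0, "grip": 255}
  ]
}}

```text
clock: 47.2
position: [0.5787, -0.2647, 0.2525]
ee_rot: [[0.247, 0.969, 0.0], [0.969, -0.247, -0.0], [0.0, 0.0, -1.0]]
contact_force: [0.3, -0.3, -0.3]
grip_width: 0.0004
finger_force: 0.0
```

Emit:
{"api": "play_rows", "payload": {
  "deltas": [
    {"x": 0, "y": 0, "z": 0.03, "turn": 0, "grip": 255},
    {"x": 0, "y": 0, "z": 0.05, "turn": 0, "grip": 255},
    {"x": 0, "y": 0, "z": 0.065, "turn": 0, "grip": 255},
    {"x": 0, "y": 0, "z": 0.068, "turn": 0, "grip": 255},
    {"x": 0, "y": 0, "z": 0.068, "turn": 0, "grip": 255},
    {"x": 0, "y": 0, "z": 0.068, "turn": 0, "grip": 255}
  ]
}}

```text
clock: 47.8
position: [0.5787, -0.2648, 0.2389]
ee_rot: [[0.247, 0.969, 0.0], [0.969, -0.247, -0.0], [-0.0, 0.0, -1.0]]
contact_force: [0.5, -1.3, 1.0]
grip_width: 0.0001
finger_force: 0.0
```

Not in contact yet (tips at about 66 mm). Lowering a little more, then dragging 6 mm.

Emit:
{"api": "play_rows", "payload": {
  "deltas": [
    {"x": 0, "y": 0, "z": 0.008, "turn": 0, "grip": 255},
    {"x": 0, "y": 0, "z": 0.014, "turn": 0, "grip": 255},
    {"x": 0, "y": 0, "z": 0.014, "turn": 0, "grip": 255},
    {"x": 0, "y": 0, "z": 0.014, "turn": 0, "grip": 255}
  ]
}}

```text
clock: 48.2
position: [0.5796, -0.2651, 0.2374]
ee_rot: [[0.247, 0.969, 0.003], [0.969, -0.247, -0.001], [-0.0, 0.003, -1.0]]
contact_force: [0.3, 1.1, 5.5]
grip_width: -0.0002
finger_force: 2.8
```

Emit:
{"api": "play_rows", "payload": {
  "deltas": [
    {"x": 0, "y": -0.01, "z": 0, "turn": 0, "grip": 255},
    {"x": 0, "y": -0.02, "z": 0, "turn": 0, "grip": 255},
    {"x": 0, "y": -0.03, "z": 0, "turn": 0, "grip": 255},
    {"x": 0, "y": -0.03, "z": 0, "turn": 0, "grip": 255},
    {"x": 0, "y": -0.03, "z": 0, "turn": 0, "grip": 255}
  ]
}}

```text
clock: 48.7
position: [0.5737, -0.2636, 0.2374]
ee_rot: [[0.247, 0.969, 0.003], [0.969, -0.247, -0.001], [-0.0, 0.003, -1.0]]
contact_force: [-0.9, 1.1, 6.8]
grip_width: 0.0002
finger_force: 3.3
```

Emit:
{"api": "play_rows", "payload": {
  "deltas": [
    {"x": 0, "y": 0, "z": -0.1, "turn": 0, "grip": 255},
    {"x": -0.2, "y": 0, "z": -0.3, "turn": 0, "grip": 255},
    {"x": -0.271, "y": 0, "z": -0.45, "turn": 0, "grip": 255},
    {"x": -0.271, "y": 0, "z": -0.45, "turn": 0, "grip": 255},
    {"x": -0.271, "y": 0, "z": -0.45, "turn": 0, "grip": 255}
  ]
}}

```text
clock: 49.2
position: [0.5593, -0.3163, 0.327]
ee_rot: [[0.248, 0.969, 0.002], [0.969, -0.248, -0.001], [-0.0, 0.002, -1.0]]
contact_force: [0.2, 0.0, -0.7]
grip_width: -0.0
finger_force: 0.0
```

```bash
cat > p.py <<'E'
import sys
from t import *
for a,b in((0,140),(166,308)):
    s=cv2.cvtColor(cv2.imread(f'pics/{sys.argv[1]}s.png')[a:b],cv2.COLOR_BGR2GRAY)
    n,l,st,c=cv2.connectedComponentsWithStats((s<110).astype(np.uint8))
    print(sorted([(round((c[i][0]-361)/7.22,1),round(c[i][1])) for i in range(1,n) if st[i,4]>80]))
plan([(*tw(-.054,.001),.30,-14.2),(*tw(-.054,.001),.245,-14.2)])
E
python3 v.py w21; python3 p.py w21
```

```text
49.25 [ 0.55937971 -0.31495673  0.32561084] [-0.3532494   1.29526    -0.02726995] 0.0
[(np.float64(-46.9), 132), (np.float64(-35.1), 82), (np.float64(-25.1), 32), (np.float64(-10.7), 132), (np.float64(11.1), 32), (np.float64(35.5), 82)]
[(np.float64(-46.1), 114), (np.float64(-45.9), 63), (np.float64(-45.8), 12), (np.float64(-34.2), 112), (np.float64(-34.0), 11), (np.float64(-24.1), 114), (np.float64(-23.9), 13), (np.float64(-23.9), 63), (np.float64(-9.7), 116), (np.float64(-9.5), 13), (np.float64(-9.5), 63), (np.float64(1.4), 62), (np.float64(12.2), 13), (np.float64(12.2), 63), (np.float64(12.2), 114), (np.float64(26.5), 13), (np.float64(26.5), 63), (np.float64(26.5), 114), (np.float64(48.0), 12), (np.float64(48.0), 113), (np.float64(48.1), 63)]
now [ 0.5594 -0.315   0.3256] -14.28
-> [ 0.4843 -0.2679  0.3   ] -14.2  x 0.1355 y -0.4219 z 0.1281 turn -0.0018 rows>=1.8
-> [ 0.4843 -0.2679  0.245 ] -14.2  x 0.0000 y 0.0000 z 0.2750 turn 0.0000 rows>=1.1
```

Emit:
{"api": "play_rows", "payload": {
  "deltas": [
    {"x": 0.135, "y": -0.422, "z": 0, "turn": 0, "grip": 255},
    {"x": 0.135, "y": -0.422, "z": 0.1, "turn": 0, "grip": 255},
    {"x": 0.135, "y": -0.422, "z": 0.2, "turn": 0, "grip": 255},
    {"x": 0.135, "y": -0.422, "z": 0.3, "turn": 0, "grip": 255},
    {"x": 0.135, "y": -0.422, "z": 0.38, "turn": 0, "grip": 255},
    {"x": 0.135, "y": -0.422, "z": 0.38, "turn": 0, "grip": 255},
    {"x": 0.135, "y": -0.422, "z": 0.38, "turn": 0, "grip": 255},
    {"x": 0.135, "y": -0.422, "z": 0.38, "turn": 0, "grip": 255}
  ]
}}

```text
clock: 50.05
position: [0.4846, -0.2684, 0.2502]
ee_rot: [[0.246, 0.969, 0.0], [0.969, -0.246, 0.0], [0.0, 0.0, -1.0]]
contact_force: [0.1, 0.6, -0.4]
grip_width: 0.0001
finger_force: 0.0
```

```bash
python3 - <<'E'
from t import *
plan([(*tw(-.054,.001),.240,-14.2),(*tw(-.054,.001),.233,-14.2)])
for nm in('top','scene'):
    f=grab(nm);W=cloud(f)
    for nme,c in [('grey',(.463,.42)),('s2',(.6242,.245)),('s1',(.6185,.1893)),('s0',(.6127,.1336)),('s-1',(.6069,.0779)),]:
        m=(W[...,2]>.035 if nme!='grey' else W[...,2]>.012)&(W[...,2]<.1)&(np.hypot(W[...,0]-c[0],W[...,1]-c[1])<(.025 if nme!='grey' else .06))
        q=W[m];print(nm,nme,m.sum(),q.mean(0).round(3),q[:,2].max().round(3))
E
```

```text
now [ 0.4846 -0.2684  0.2502] -14.26
-> [ 0.4843 -0.2679  0.24  ] -14.2  x 0.0022 y -0.0022 z 0.0509 turn -0.0013 rows>=0.2
-> [ 0.4843 -0.2679  0.233 ] -14.2  x 0.0000 y 0.0000 z 0.0350 turn 0.0000 rows>=0.1
top grey 115 [0.461 0.415 0.037] 0.07
top s2 62 [0.622 0.243 0.062] 0.078
top s1 65 [0.615 0.185 0.06 ] 0.081
top s0 62 [0.608 0.13  0.062] 0.079
top s-1 60 [0.602 0.076 0.063] 0.081
scene grey 212 [0.472 0.419 0.037] 0.066
scene s2 147 [0.632 0.246 0.057] 0.077
scene s1 143 [0.624 0.187 0.056] 0.077
scene s0 139 [0.618 0.133 0.057] 0.076
scene s-1 139 [0.612 0.078 0.057] 0.078
```

All petals are in place and the wheels read 27. Pressing the button.

Emit:
{"api": "play_rows", "payload": {
  "deltas": [
    {"x": 0.002, "y": -0.002, "z": 0.03, "turn": 0, "grip": 255},
    {"x": 0.002, "y": -0.002, "z": 0.05, "turn": 0, "grip": 255},
    {"x": 0.002, "y": -0.002, "z": 0.065, "turn": 0, "grip": 255},
    {"x": 0.002, "y": -0.002, "z": 0.08, "turn": 0, "grip": 255},
    {"x": 0.002, "y": -0.002, "z": 0.09, "turn": 0, "grip": 255},
    {"x": 0.002, "y": -0.002, "z": 0.095, "turn": 0, "grip": 255},
    {"x": 0.002, "y": -0.002, "z": 0.095, "turn": 0, "grip": 255},
    {"x": 0.002, "y": -0.002, "z": 0.095, "turn": 0, "grip": 255}
  ]
}}

```text
clock: 50.95
position: [0.484, -0.2686, 0.234]
ee_rot: [[0.248, 0.969, 0.002], [0.969, -0.248, 0.002], [0.003, 0.001, -1.0]]
contact_force: [-3.9, 4.4, 28.7]
grip_width: 0.0001
finger_force: 14.3
```

Emit:
{"api": "play_rows", "payload": {
  "deltas": [
    {"x": 0, "y": 0, "z": -0.1, "turn": 0, "grip": 255},
    {"x": 0, "y": 0, "z": -0.3, "turn": 0, "grip": 255},
    {"x": 0, "y": 0, "z": -0.5, "turn": 0, "grip": 255},
    {"x": 0, "y": 0, "z": -0.7, "turn": 0, "grip": 255},
    {"x": 0, "y": 0, "z": -0.7, "turn": 0, "grip": 255},
    {"x": 0, "y": 0, "z": -0.7, "turn": 0, "grip": 255},
    {"x": 0, "y": 0, "z": -0.7, "turn": 0, "grip": 255}
  ]
}}

```text
clock: 51.65
position: [0.4835, -0.2677, 0.3698]
ee_rot: [[0.247, 0.969, -0.002], [0.969, -0.247, 0.001], [0.001, -0.002, -1.0]]
contact_force: [-0.1, 0.1, -0.5]
grip_width: -0.0003
finger_force: 0.0
```

```bash
python3 v.py w22; python3 p.py w22; python3 - <<'E'
from t import *
f=dict(np.load('w22.npz'));W=cloud(f);q=W[...,:2]-O;X=q@ex;Y=q@ey
m=np.hypot(X+.054,Y-.001)<.008;print('button z',np.nanmedian(W[...,2][m]))
for nm in('top','scene'):
    f=grab(nm);W=cloud(f)
    for nme,c in [('grey',(.463,.42)),('s2',(.6242,.245)),('s1',(.6185,.1893)),('s0',(.6127,.1336)),('s-1',(.6069,.0779)),]:
        m=(W[...,2]>.035 if nme!='grey' else W[...,2]>.012)&(W[...,2]<.1)&(np.hypot(W[...,0]-c[0],W[...,1]-c[1])<(.025 if nme!='grey' else .06))
        q=W[m];print(nm,nme,m.sum(),q.mean(0).round(3),q[:,2].max().round(3))
E
```

```text
51.7 [ 0.48350037 -0.26770184  0.36950071] [ 0.06429705 -0.37288418  0.20909652] 0.0
[(np.float64(-46.9), 132), (np.float64(-35.6), 82), (np.float64(-25.0), 32), (np.float64(-10.6), 133), (np.float64(11.1), 32), (np.float64(34.7), 82)]
[(np.float64(-45.9), 115), (np.float64(-45.7), 13), (np.float64(-45.7), 63), (np.float64(-34.5), 12), (np.float64(-34.5), 112), (np.float64(-24.0), 114), (np.float64(-23.9), 13), (np.float64(-23.9), 64), (np.float64(-9.6), 63), (np.float64(-9.5), 13), (np.float64(-9.5), 113), (np.float64(0.9), 62), (np.float64(12.1), 63), (np.float64(12.2), 13), (np.float64(12.3), 114), (np.float64(26.2), 13), (np.float64(26.5), 64), (np.float64(26.5), 114), (np.float64(47.8), 115), (np.float64(48.0), 63), (np.float64(48.5), 13)]
now [ 0.4835 -0.2677  0.3695] -14.29
-> [ 0.4843 -0.2679  0.3   ] -14.2  x 0.0001 y 0.0041 z 0.3475 turn -0.0021 rows>=1.4
-> [ 0.4843 -0.2679  0.245 ] -14.2  x 0.0000 y 0.0000 z 0.2750 turn 0.0000 rows>=1.1
button z 0.23845235199621806
top grey 113 [0.461 0.414 0.037] 0.072
top s2 62 [0.622 0.243 0.062] 0.078
top s1 66 [0.614 0.185 0.061] 0.081
top s0 60 [0.608 0.13  0.062] 0.079
top s-1 62 [0.602 0.076 0.061] 0.078
scene grey 213 [0.472 0.419 0.037] 0.068
scene s2 146 [0.632 0.246 0.057] 0.077
scene s1 139 [0.625 0.187 0.057] 0.079
scene s0 137 [0.618 0.133 0.058] 0.077
scene s-1 138 [0.612 0.078 0.057] 0.077
```

```bash
python3 -c "
from plant import r
print(r.job_done())"
```

```text
the job is handed in; nothing more can be done
None
```

I handed the job in at about 52 s: the grey petal stands on the mat, all four cream petals are home in the rack, the wheels read 27, and I pressed the start button to its stop and lifted off (the gripper hid the button, so I did not see it come back up).

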